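# Unbolt the logger's shutter and take a contact reading

## Task

Lift the bolt handle of the logger out of its notch, slide it over so that the shutter uncovers the round reading pad, and let the handle drop into the other notch. Then take the reader, press its spring nose squarely on the middle of the pad, about half-way in and never to its stop, and hold it steady there for a good two seconds. Finally stand the reader upright on the trolley top again, clear of the logger, leaving the shutter bolted open and without disturbing the other things.

Things in the scene. Friction and masses are not known exactly. Their poses are not given: they have to be found in the camera images.
- open_notch (a point): The notch for the open position, in the steel keeper bar (x = 18 to 22 mm, top z = 149 mm in the logger's frame) on the logger's flat top: a slot 13 mm wide at y = +40 mm; the other notch is the same at y = -30 mm. Axes as the logger's. Behind it lies the guide rod, along y at x = 36, z = 140 mm, ending in blocks at y = -82 and +82 mm, top z = 155 mm.
- logger: Grey logger fixed to the trolley, 110 (x) x 180 (y) mm. Origin: centre of underside; z up, front faces own -x. Front wall 72 mm high, then a face sloping 30 deg up to the rear (normal (-0.5, 0, 0.866)) to x = 10 mm, then a flat top at z = 110 mm. Rails stand 17 mm above the slope along its upper and lower edges, 64 mm apart (clear width).
- pad_face (a point): Centre of the round black reading pad (diameter 54 mm), on the plane of the slope: (-22.5, -38, 91.25) mm in the logger's frame. z is the slope's outward normal, y the logger's y. The firm pad's face stands 3 to 11 mm above this plane; how far differs each time and is not measured: feel it. At first the shutter covers it (60 mm wide, to 20.5 mm above the plane).
- shutter (a joint): Slide of the aluminium shutter, with barrel and handle, along the guide rod to the logger's +y (m): 0 = pad covered, 0.070 = end stop, fully open, handle at the open notch. Slides with about 1 N and stays where left, but is locked while the handle lies in a notch.
- bolt_handle (a joint): Angle of the bolt handle about the guide rod (rad): 0 = down in its notch, where it points to the logger's front (-x) and 20 deg upwards; grows as it is lifted, stop at 0.95. It clears the notches above about 0.5 and falls by its own weight if let go.
- bolt_knob (a point): Centre of the black ball knob (diameter 18 mm) at the end of the 8 mm thick bolt handle, 46 mm from the guide rod's axis; at the start at (-7, -30, 156) mm in the logger's frame. It can be pinched from above along the logger's y and pivots between the fingers as the handle swings.
- reader_mid (a point): The reader: white round wand, 139 mm tall, 0.17 kg, loose, standing upright on its nose. This point is on its axis 70 mm above the nose's end (nose out); z is the axis, from nose to tail. Grip part: cylinder of 28 mm diameter, 56 to 132 mm above the nose's end; lower down it widens to 47 mm, and the nose is a black cylinder of 44 mm diameter.
- reader_tip (a point): Centre of the reader's nose end face as it is with the nose fully out, on the wand's axis, 70 mm below reader_mid; same axes.
- nose (a joint): How far the reader's spring nose is pushed in (m): 0 = out, 0.010 = at its stop. It gives way above about 2.5 N, then 0.7 N per mm (5 mm: 6 N; stop: 9.5 N).
- cup_left: Specimen cup with screw lid, 46 mm diameter, 59 mm high, at the left rear corner; a bystander, to be left alone. Origin at the centre of its underside.
- timer: Round bench timer, 62 mm diameter, 44 mm high, at the left front corner; a bystander, to be left alone. Origin at the centre of its underside.
- forceps: Steel forceps, 130 mm long, 16 mm wide, lying along the left edge; a bystander, to be left alone. Origin at the centre of its underside.
- tape_roll: Dark roll of tape, 59 mm diameter, 19 mm high, lying at the right front corner; a bystander, to be left alone. Origin at the centre of its underside.
- buds: Tub of cotton buds, 77 mm diameter, 80 mm high, at the right rear corner; a bystander, to be left alone. Origin at the centre of its underside.
- antiseptic: Squeeze bottle with nozzle cap, 41 x 61 mm, 99 mm high, at the rear, right; a bystander, to be left alone. Origin at the centre of its underside.
- cup_right: Specimen cup with screw lid, 46 mm diameter, 59 mm high, at the rear, right of the logger; a bystander, to be left alone. Origin at the centre of its underside.

How it is judged:
By the outcome, as a careful person would: the job done as asked, in the order asked, and still so for the second after the job is handed in, with the robot touching nothing.
It also fails if it takes over 72 s, if anything falls off the work surface, if the arm or the gripper's body presses on something with over 40 N, if the wrist force passes 120 N, or if a joint passes its speed limit or range.

## Robot

A 7-joint arm with a two-finger parallel gripper is mounted at the origin on a cart in front of the work surface, level with it; the furniture and walls round the work are solid. World frame = base frame: x ahead of the robot, y to its left, z up, the work surface at z = 0. Lengths are in m, angles in rad, forces in N, time in s.
With the tool pointing down it reaches from about 0.4 to 0.85 m from the base axis. Payload 10.4 kg.
Tool frame: the origin (TCP) lies where the fingers leave the gripper's body, on its centre line; the fingertips stand 70 mm ahead of it and the grasp point (between the pads) lies r.grip_depth ahead of it (r.grip_depth is the distance from the TCP to the grasp point, in m); z points along the fingers, y is the direction in which the jaws open and shut (so a half turn about z gives the same grasp; the last joint's range is limited). The gripper opens to 87 mm and grips with 3 to 60 N. Pads are 19 mm wide; open, the fingers measure 117 mm over their backs; the gripper's body (75 mm by 190 mm) begins 51 mm behind the grasp point.
Start: joints at [-1.185, 0.332, -0.065, 1.46, 0.022, 1.35, -0.088], TCP at [0.248, 0.574, 0.292] pointing down, gripper open.
Joint ranges: [-2.6, 2.6], [-0.5, 2.12], [-1.47, 1.34], [0.16, 2.42], [-1.27, 4.41], [0.06, 2.06], [-2.6, 2.6]. Speed limits (rad/s): [2.22, 2.22, 2.79, 2.79, 3.14, 3.14, 3.14].

## Interface

Orientations are given as a unit quaternion [x, y, z, w].
In Python, from bench import monitor, viewer, workorder, nets, r gives the robot as it stands.
- The arm moves only by the tool drive_tool, never from a script. Its argument "plan" is a list of rows, each an object of numbers: "rx", "ry", "rz": the turn, a rotation vector about the tool's x, y, z in units of 360 degrees (1.0 is 360 degrees); "x", "y", "z": the shift along the tool's x, y, z in units of 1000 mm (1.0 is 1000 mm); "fingers": the opening, from 0 (shut) to 1 (fully open). In form: [{"rx": .., "ry": .., "rz": .., "x": .., "y": .., "z": .., "fingers": ..}, ...]. A call has 1 to 12 rows; each row is the pose to reach, as a shift and turn from the pose commanded when the call began, along the tool's axes at that moment, turning the shorter way round; what a row does not reach only later rows make up. A row lasts 1/8 s, in which the tool goes at most 62.5 mm and 10.7 degrees, less where a joint would pass 70% of its speed; a pose out of reach is approached as far as the arm can. A call with a number of a shift or a turn outside -1 to 1 is refused whole. A call with a gripper value outside its range is refused whole. The fingers move at their own pace and stop on an object; "squeeze" is the grip in N (left out, the last holds). Time passes only in rows, so rows that repeat a pose let the fingers close. It gives the time, the measured TCP pose, the force and the opening at its end, in the units of the state.
- monitor.read_state(): the state, without advancing time (a new reading comes with each control period).
- viewer.camera(name): name is "scene" or "top" or "wrist"; returns a dict with "color" (420x560x3 uint8, red, green, blue), "depth" (420x560 float32, m along the optical axis (not along the pixel's ray), 0 where there is no reading), "camera_matrix" (3x3 intrinsics, pixels), "xyz" and "rotation" of the camera in the world. Camera axes: x right, y down, z forward; pixel columns grow to the right and rows downward; lengths in m; the calibration is good to about 2 mm. A picture is of the moment at which its call begins.
- workorder.close_job(): hands the job in, once; it reports no verdict.
Trained networks look in the newest picture that a camera, given by its name, has taken for a name from the list of things; names that differ only in an ending like _2 or _b are one class to them, and where a whole thing is asked for, a point or a joint stands for the part that bears it (a point fixed in the world has none). Each returns a list of dicts, best first, with "confidence" (0 to 1); they miss things now and then, are a little off and sometimes report something else, mostly with a low value. They report only what shows in the picture. A call takes as long as a camera call.
- nets.find_in(label, camera): "centre" ([x, y, z] in m, in world coordinates, good to about 4 mm: the middle of the surface that is visible of it).
- nets.regions_of(label, camera): "region" (420x560 bool, what is visible of it).
The state is a dict: "time": time; "joint_positions": joint angles; "joint_vel": joint speeds; "joint_torque": joint torques, N m; "ee_pos": TCP position; "eef_rot": TCP orientation; "ft_force": force on the tool from outside, world axes, zero at the start; "torque": the same for the moment, N m; "width": finger opening in m.
Only numpy, scipy, OpenCV 4.12 (cv2) and the standard library are available. Lean on these libraries where they do the work, as an engineer would, in place of code of your own. Each camera call takes 0.05 s, during which the arm holds its last target.

## Working session

There is one attempt and no reset: what is moved stays moved. The work goes in short steps, Python scripts to look and compute and a tool call to move; the robot and the scene stay as the last step left them, time stands still between calls to the robot, and variables do not carry over. Pictures are saved under pics/ and viewed, and the job is handed in when it is done.

Besides the shell and the picture viewer there is one more tool, called after "Request:" in YAML: its name, and indented under it one key for each argument. drive_tool: Moves the arm, as the interface text tells. Its arguments: {"type":"object","properties":{"plan":{"type":"array","items":{"type":"object","properties":{"rx":{"type":"number","minimum":-1,"maximum":1},"ry":{"type":"number","minimum":-1,"maximum":1},"rz":{"type":"number","minimum":-1,"maximum":1},"x":{"type":"number","minimum":-1,"maximum":1},"y":{"type":"number","minimum":-1,"maximum":1},"z":{"type":"number","minimum":-1,"maximum":1},"fingers":{"type":"number"}}}},"squeeze":{"type":"number"}},"required":["plan"]}

```bash
ls; mkdir -p pics; cat > h.py <<'E'
import numpy as np, cv2
from bench import monitor, viewer, workorder, nets, r
from scipy.spatial.transform import Rotation as R
def save(c,n):
    cv2.imwrite('pics/'+n,c['color'][:,:,::-1])
def cloud(c):
    d=c['depth'];K=c['camera_matrix'];v,u=np.indices(d.shape)
    p=np.stack([(u-K[0,2])/K[0,0]*d,(v-K[1,2])/K[1,1]*d,d],-1)
    return p@np.array(c['rotation']).T+np.array(c['xyz'])
E
python3 - <<'E'
from h import *
np.set_printoptions(precision=4,suppress=True)
s=monitor.read_state();print(s, r.grip_depth)
for n in['scene','top','wrist']:
    c=viewer.camera(n);save(c,n+'0.png');print(n,c['xyz'],np.array(c['rotation']).tolist(),c['camera_matrix'][0])
    for l in ['logger','bolt_knob','reader_mid','shutter','pad_face']:
        try:
            print(l,[(np.round(q['centre'],4).tolist(),round(q['confidence'],2)) for q in nets.find_in(l,n)[:2]])
        except Exception as e: print(l,e)
E
```

```text
pics
{'time': 0.0, 'joint_positions': array([-1.1846,  0.3329, -0.0647,  1.461 ,  0.0216,  1.3499, -0.0885]), 'joint_vel': array([ 0.0002, -0.0004, -0.0006,  0.0026,  0.0012, -0.0011, -0.0007]), 'joint_torque': array([  0.0004, -62.3259,   0.0246, -38.9896,  -0.0614,   0.0398,
         0.0002]), 'ee_pos': array([0.2483, 0.5732, 0.2914]), 'eef_rot': array([ 0.203 ,  0.9792, -0.0008, -0.0001]), 'ft_force': array([ 0.5317, -0.7468, -0.1114]), 'torque': array([-0.0221,  0.0241, -0.0112]), 'width': 0.08677382978745356} 0.051
scene [-0.3043 -0.6727  0.6441] [0.7746024724125434, -0.3463176870892907, 0.2188686117171124, -0.48182112878797984] [450.9153   0.     278.9636]
logger [([0.5027, 0.0682, 0.089], 0.81)]
bolt_knob [([0.5238, 0.0777, 0.1512], 0.56)]
reader_mid [([0.4232, -0.1294, 0.0609], 0.98)]
shutter []
pad_face [([0.5012, 0.0648, 0.0882], 0.98)]
top [0.3618 0.0262 1.2516] [0.7100265507966397, -0.7009164376097473, 0.05118729323128258, -0.04425274752987476] [460.6944   0.     276.8926]
logger [([0.5236, 0.1051, 0.1153], 0.81)]
bolt_knob [([0.5221, 0.1058, 0.1069], 0.69), ([0.541, 0.0788, 0.1515], 0.6)]
reader_mid [([0.4293, -0.1133, 0.0741], 0.81), ([0.5243, 0.108, 0.1118], 0.58)]
shutter [([0.5078, 0.0703, 0.1188], 0.64)]
pad_face [([0.5214, 0.1075, 0.1089], 0.89)]
wrist [0.1709 0.6065 0.3843] [0.8256368496909678, 0.5425399531919387, 0.0849101493062385, 0.12947763578184207] [292.1224   0.     284.2628]
logger []
bolt_knob []
reader_mid []
shutter []
pad_face []
```

```bash
sed -i "s/np.array(c\['rotation'\]).T/R.from_quat(c['rotation']).as_matrix().T/" h.py; python3 -c "
import cv2
a=cv2.imread('pics/top0.png');cv2.imwrite('pics/topx.png',cv2.resize(a[60:400,120:500],(760,680))[:600])"
```

```text
(no output)
```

View pics/scene0.png

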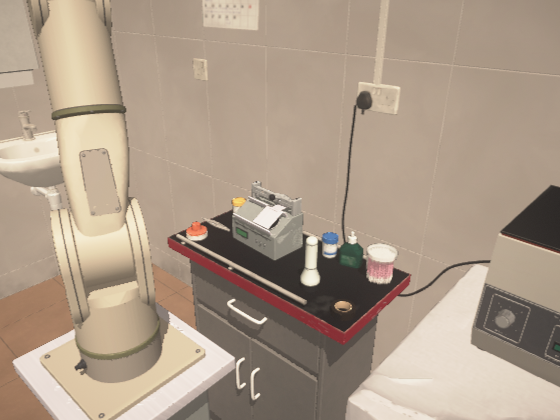

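View pics/top0.png

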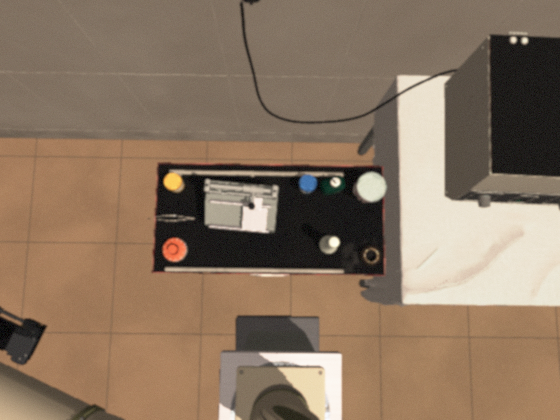

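```bash
python3 - <<'E'
from h import *
np.set_printoptions(precision=4,suppress=True)
c=viewer.camera('top');P=cloud(c);
m=(P[...,0]>.33)&(P[...,0]<.72)&(abs(P[...,1])<.35)&(P[...,2]>-.05)
q=P[m]; print(q.min(0),q.max(0))
# surface z
h=np.histogram(q[:,2],bins=np.arange(-.05,.2,.005));print(list(zip(h[1].round(3),h[0])))
big=cv2.resize(c['color'][150:290,140:400],None,fx=3,fy=3,interpolation=cv2.INTER_CUBIC)
cv2.imwrite('pics/t1.png',big[:,:,::-1])
# logger points
L=m&(P[...,0]>.43)&(P[...,0]<.64)&(P[...,1]>-.05)&(P[...,1]<.22)&(P[...,2]>.06)
pts=P[L];hull=cv2.minAreaRect((pts[:,:2]*1000).astype(np.float32));print(hull)
flat=pts[abs(pts[:,2]-.110)<.004];print(cv2.minAreaRect((flat[:,:2]*1000).astype(np.float32)))
bars=pts[(pts[:,2]>.125)];print(cv2.minAreaRect((bars[:,:2]*1000).astype(np.float32)))
for n in['logger','reader_mid','cup_right','timer','tape_roll','antiseptic','buds']:
    for g in nets.regions_of(n,'top')[:1]:
        p=P[g['region']];print(n,g['confidence'],p.mean(0),np.percentile(p,[2,98],axis=0).tolist())
E
```

```text
[ 0.3519 -0.2795 -0.0278] [0.6574 0.35   1.2516]
[(np.float64(-0.05), np.int64(0)), (np.float64(-0.045), np.int64(0)), (np.float64(-0.04), np.int64(0)), (np.float64(-0.035), np.int64(0)), (np.float64(-0.03), np.int64(3)), (np.float64(-0.025), np.int64(3)), (np.float64(-0.02), np.int64(6)), (np.float64(-0.015), np.int64(17)), (np.float64(-0.01), np.int64(1975)), (np.float64(-0.005), np.int64(11827)), (np.float64(-0.0), np.int64(3965)), (np.float64(0.005), np.int64(130)), (np.float64(0.01), np.int64(405)), (np.float64(0.015), np.int64(1170)), (np.float64(0.02), np.int64(479)), (np.float64(0.025), np.int64(84)), (np.float64(0.03), np.int64(45)), (np.float64(0.035), np.int64(72)), (np.float64(0.04), np.int64(101)), (np.float64(0.045), np.int64(104)), (np.float64(0.05), np.int64(231)), (np.float64(0.055), np.int64(369)), (np.float64(0.06), np.int64(64)), (np.float64(0.065), np.int64(14)), (np.float64(0.07), np.int64(123)), (np.float64(0.075), np.int64(478)), (np.float64(0.08), np.int64(612)), (np.float64(0.085), np.int64(276)), (np.float64(0.09), np.int64(218)), (np.float64(0.095), np.int
[... 1471 characters left out ...]
148754927679963]]
timer 0.77 [0.4141 0.2843 0.0296] [[0.38586188207994193, 0.25898805104740386, -0.0007489160067279687], [0.44218433255611383, 0.3145062981465356, 0.04553278684392019]]
tape_roll 0.58 [ 0.4055 -0.2345  0.0201] [[0.37898111462451617, -0.2614206436082199, -0.0003282563764643153], [0.43199449209377705, -0.20929849927810093, 0.021946128495447307]]
antiseptic 0.83 [ 0.5871 -0.1276  0.0576] [[0.5697310291488942, -0.15782621881651923, 0.01007821221711955], [0.6113994611802801, -0.10200530745019237, 0.0905113747115864]]
buds 0.97 [ 0.5769 -0.2219  0.0851] [[0.5444791743454048, -0.25829699790103694, 0.009439532661747508], [0.6125502779395253, -0.19006566933617738, 0.0856521125805789]]
```

View pics/t1.png

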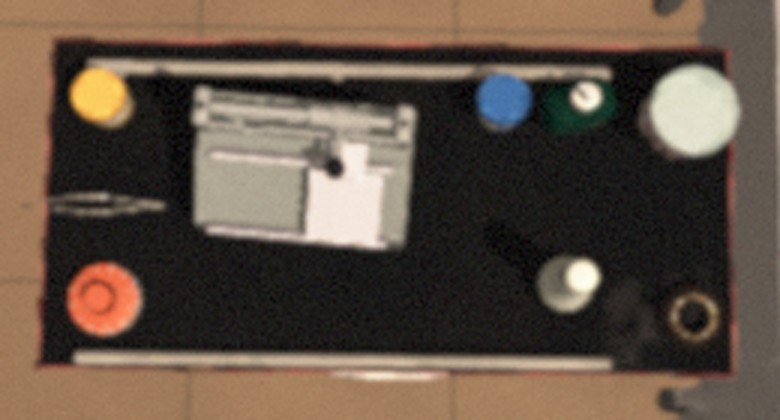

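```bash
cat >> h.py <<'E'
np.set_printoptions(precision=4,suppress=True)
def rel(pos,Rt=None):
    """TCP target -> shift (units m) and turn (turns) in tool axes"""
    s=monitor.read_state();R0=R.from_quat(s['eef_rot'])
    d=R0.inv().apply(np.array(pos)-s['ee_pos'])
    rv=np.zeros(3) if Rt is None else (R0.inv()*Rt).as_rotvec()/(2*np.pi)
    print('xyz',d.round(4),'rot',rv.round(4)); return d,rv
def down(yawy):  # tool down, tool y axis heading yawy (rad, world) 
    y=np.array([np.cos(yawy),np.sin(yawy),0]);z=np.array([0,0,-1.]);x=np.cross(y,z)
    return R.from_matrix(np.stack([x,y,z],1))
E
python3 - <<'E'
from h import *
rel([.47,.08,.36],down(np.radians(85.6)))
E
```

```text
xyz [-0.3995 -0.3648 -0.0678] rot [ 0.      0.     -0.0528]
```

Request:
drive_tool:
  plan:
    - {"x": -0.4,"y": -0.365,"z": -0.068,"rz": -0.053}
    - {"x": -0.4,"y": -0.365,"z": -0.068,"rz": -0.053}
    - {"x": -0.4,"y": -0.365,"z": -0.068,"rz": -0.053}
    - {"x": -0.4,"y": -0.365,"z": -0.068,"rz": -0.053}
    - {"x": -0.4,"y": -0.365,"z": -0.068,"rz": -0.053}
    - {"x": -0.4,"y": -0.365,"z": -0.068,"rz": -0.053}
    - {"x": -0.4,"y": -0.365,"z": -0.068,"rz": -0.053}
    - {"x": -0.4,"y": -0.365,"z": -0.068,"rz": -0.053}
    - {"x": -0.4,"y": -0.365,"z": -0.068,"rz": -0.053}
    - {"x": -0.4,"y": -0.365,"z": -0.068,"rz": -0.053}
    - {"x": -0.4,"y": -0.365,"z": -0.068,"rz": -0.053}

```text
validation failed for argument at $.pl...
```

Request:
drive_tool:
  plan:
    - {"x": -0.4,"y": -0.365,"z": -0.068,"rx": 0,"ry": 0,"rz": -0.053,"fingers": 1}

```text
time: 1.42
ee_pos: [0.271, 0.5188, 0.2985]
eef_rot: [0.106, 0.994, -0.001, -0.001]
ft_force: [1.6, -0.4, 0.4]
width: 0.0872
```

```bash
python3 - <<'E'
from h import *
rel([.47,.08,.36],down(np.radians(85.6)))
E
```

```text
xyz [-0.287  -0.387  -0.0616] rot [-0.0002 -0.0003 -0.0216]
```

Request:
drive_tool:
  plan:
    - {"x": -0.287,"y": -0.387,"z": -0.062,"rx": 0,"ry": 0,"rz": -0.022,"fingers": 1}
    - {"x": -0.287,"y": -0.387,"z": -0.062,"rx": 0,"ry": 0,"rz": -0.022,"fingers": 1}
    - {"x": -0.287,"y": -0.387,"z": -0.062,"rx": 0,"ry": 0,"rz": -0.022,"fingers": 1}
    - {"x": -0.287,"y": -0.387,"z": -0.062,"rx": 0,"ry": 0,"rz": -0.022,"fingers": 1}
    - {"x": -0.287,"y": -0.387,"z": -0.062,"rx": 0,"ry": 0,"rz": -0.022,"fingers": 1}
    - {"x": -0.287,"y": -0.387,"z": -0.062,"rx": 0,"ry": 0,"rz": -0.022,"fingers": 1}
    - {"x": -0.287,"y": -0.387,"z": -0.062,"rx": 0,"ry": 0,"rz": -0.022,"fingers": 1}
    - {"x": -0.287,"y": -0.387,"z": -0.062,"rx": 0,"ry": 0,"rz": -0.022,"fingers": 1}
    - {"x": -0.287,"y": -0.387,"z": -0.062,"rx": 0,"ry": 0,"rz": -0.022,"fingers": 1}
    - {"x": -0.287,"y": -0.387,"z": -0.062,"rx": 0,"ry": 0,"rz": -0.022,"fingers": 1}

```text
time: 2.68
ee_pos: [0.4687, 0.0771, 0.3619]
eef_rot: [0.041, 0.999, 0.0, -0.0]
ft_force: [-0.5, 0.0, -0.0]
width: 0.0872
```

```bash
python3 - <<'E'
from h import *
s=monitor.read_state();print(s['ee_pos'],s['joint_positions'],s['ft_force'])
c=viewer.camera('wrist');save(c,'w1.png');np.savez('w1.npz',P=cloud(c),col=c['color'])
print(c['xyz'],R.from_quat(c['rotation']).as_matrix())
for l in ['bolt_knob','open_notch']:
    print(l,[(np.round(q['centre'],4).tolist(),round(q['confidence'],2)) for q in nets.find_in(l,'wrist')[:2]])
E
```

```text
[0.4687 0.0771 0.3619] [-0.6099 -0.0499  0.3402  1.7442  0.0163  1.4446  1.2161] [-0.5263  0.0037 -0.0135]
[0.3845 0.0835 0.454 ] [[ 0.0818  0.949   0.3045]
 [ 0.9966 -0.0778 -0.0252]
 [-0.0003  0.3056 -0.9522]]
bolt_knob [([0.5421, 0.0766, 0.1502], 0.64)]
open_notch [([0.5136, 0.105, 0.107], 0.76), ([0.433, -0.1098, 0.0866], 0.23)]
```

View pics/w1.png

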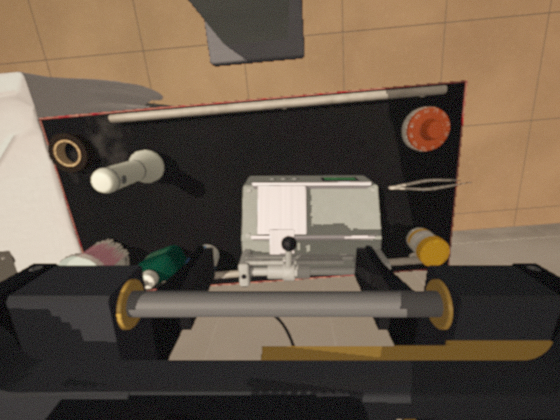

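```bash
cat > fit.py <<'E'
from h import *
from scipy.optimize import least_squares
def analyse(P,tag):
    m=(P[...,0]>.40)&(P[...,0]<.63)&(P[...,1]>-.03)&(P[...,1]<.23)&(P[...,2]>.04)&(P[...,2]<.2)
    q=P[m]
    yaw=np.radians(-4.4);o=np.array([.52,.11])
    # slope plane fit, iterate
    for it in range(6):
        c,s=np.cos(yaw),np.sin(yaw)
        d=q[:,:2]-o; lx=d[:,0]*c+d[:,1]*s; ly=-d[:,0]*s+d[:,1]*c; z=q[:,2]
        res=(z-(91.25e-3+(lx+.0225)*.57735))*.866
        sel=(lx>-.038)&(lx<-.006)&(ly>.02)&(ly<.08)&(abs(res)<.012)
        A=np.c_[lx[sel],ly[sel],np.ones(sel.sum())];k=np.linalg.lstsq(A,z[sel],rcond=None)[0]
        r2=np.median(res[sel])
        # shift o along local x so res->0 : res>0 means plane higher => origin further -x
        dx=-r2/.5
        o=o+dx*np.array([c,s])
        # y extents
        d=q[:,:2]-o; lx=d[:,0]*c+d[:,1]*s; ly=-d[:,0]*s+d[:,1]*c
        b=(lx>-.045)&(lx<.0)&(z>.07)&(abs(ly)<.12)
        hi,lo=[],[]
        E=[]
        for x0 in np.arange(-.05,.05,.008):
            w=(abs(lx-x0)<.004)&(z>.06)&(abs(ly)<.11)
            if w.sum()>20:E.append((x0,ly[w].min(),ly[w].max()))
        E=np.array(E);mid=np.median((E[:,1]+E[:,2])/2)
        tilt=np.polyfit(E[:,0],(E[:,1]+E[:,2])/2,1)[0]
        o=o+mid*np.array([-s,c])
        F=[]
        for y0 in np.arange(-.08,.085,.01):
            w=(abs(ly-y0)<.005)&(z>.06)&(lx<0)
            if w.sum()>5:F.append((y0,lx[w].min()))
        F=np.array(F);ft=np.polyfit(F[:,0],F[:,1],1)
        # front edge lx should be const: slope of F -> yaw error. lx=F0*ly => yaw -= F0
        yaw-=ft[0]*.7
    print(tag,'yaw',np.degrees(yaw),'o',o,'slopefit',k,sel.sum(),'res',r2,'width',np.median(E[:,2]-E[:,1]),'front',ft,'tilt',tilt)
    # keeper/rod/blocks: highest features
    return o,yaw
if __name__=='__main__':
    P=np.load('w1.npz')['P'];a=analyse(P,'wrist')
    c=viewer.camera('top');Pt=cloud(c);b=analyse(Pt,'top')
    for (o,yaw),Q in((a,P),(b,Pt)):
        w=np.linalg.norm(Q-np.array([.542,.0766,.153]),axis=-1)<.014
        q=Q[w];
        f=least_squares(lambda t:np.linalg.norm(q-t,axis=1)-.009,[.543,.077,.150],loss='soft_l1',f_scale=.001)
        print('knob pts',w.sum(),q.mean(0),q.max(0),f.x)
        c,s=np.cos(yaw),np.sin(yaw);print('pred knob',o+np.array([-.007*c+.03*s,-.007*s-.03*c]))
E
python3 fit.py
```

```text
wrist yaw -4.794762954900291 o [0.527  0.1064] slopefit [0.5717 0.0046 0.1039] 1256 res 6.104439717300874e-07 width 0.17874076367156183 front [ 0.     -0.0614] tilt -0.156246010985606
  return _methods._mean(a, axis=axis, dtype=dtype,
  ret = ret.dtype.type(ret / rcount)
Traceback (most recent call last):
  File "fit.py", line 41, in <module>
    c=viewer.camera('top');Pt=cloud(c);b=analyse(Pt,'top')
                                         ~~~~~~~^^^^^^^^^^
  File "fit.py", line 26, in analyse
    E=np.array(E);mid=np.median((E[:,1]+E[:,2])/2)
                                 ~^^^^^
IndexError: too many indices for array: array is 1-dimensional, but 2 were indexed
```

```bash
sed -i 's/^    c=viewer.camera.*$//; s/((o,yaw),Q) in.*//; s/in((a,P),(b,Pt))/in((a,P),)/' fit.py; python3 fit.py; python3 - <<'E'
from h import *
P=np.load('w1.npz')['P']
c,s=np.cos(np.radians(-4.7)),np.sin(np.radians(-4.7));o=np.array([.527,.1064])
d=P[...,:2]-o;lx=d[...,0]*c+d[...,1]*s;ly=-d[...,0]*s+d[...,1]*c;z=P[...,2]
for y0 in(.06,.045,-.07,-.085):
    w=(abs(ly-y0)<.003)&(abs(lx)<.08)&(z>.0)
    a=np.c_[lx[w],z[w]];a=a[a[:,0].argsort()]
    print(y0,[tuple((v*1000).round().astype(int)) for v in a[::max(1,len(a)//45)]])
E
python3 -c "
import cv2
a=cv2.imread('pics/w1.png');cv2.imwrite('pics/w1z.png',cv2.resize(a[165:290,230:395],None,fx=4.5,fy=4.5,interpolation=cv2.INTER_CUBIC))"
```

```text
wrist yaw -4.794762954900291 o [0.527  0.1064] slopefit [0.5717 0.0046 0.1039] 1256 res 6.104439717300874e-07 width 0.17874076367156183 front [ 0.     -0.0614] tilt -0.156246010985606
knob pts 206 [0.5441 0.0765 0.1489] [0.5551 0.0897 0.1554] [0.5448 0.0771 0.1516]
pred knob [0.5175 0.0771]
0.06 [(np.int64(-78), np.int64(0)), (np.int64(-62), np.int64(87)), (np.int64(-61), np.int64(88)), (np.int64(-58), np.int64(88)), (np.int64(-57), np.int64(44)), (np.int64(-57), np.int64(36)), (np.int64(-56), np.int64(47)), (np.int64(-56), np.int64(52)), (np.int64(-55), np.int64(11)), (np.int64(-52), np.int64(77)), (np.int64(-50), np.int64(75)), (np.int64(-48), np.int64(77)), (np.int64(-46), np.int64(79)), (np.int64(-44), np.int64(78)), (np.int64(-42), np.int64(81)), (np.int64(-40), np.int64(80)), (np.int64(-38), np.int64(82)), (np.int64(-37), np.int64(83)), (np.int64(-35), np.int64(84)), (np.int64(-33), np.int64(86)), (np.int64(-31), np.int64(85)), (np.int64(-29), np.int64(88)), (np.int64(-27), np.int64(87)), (np.int64(-25), np.int64(89)), (np.int64(-23), np.int64(92)), (np.int64(-22), np.int64(92)
[... 4390 characters left out ...]
), (np.int64(-66), np.int64(374)), (np.int64(-66), np.int64(360)), (np.int64(-65), np.int64(357)), (np.int64(-64), np.int64(357)), (np.int64(-63), np.int64(365)), (np.int64(-62), np.int64(372)), (np.int64(-61), np.int64(367)), (np.int64(-59), np.int64(354)), (np.int64(-58), np.int64(358)), (np.int64(-57), np.int64(367)), (np.int64(-55), np.int64(344)), (np.int64(-54), np.int64(358)), (np.int64(-53), np.int64(342)), (np.int64(-52), np.int64(360)), (np.int64(-50), np.int64(353)), (np.int64(-48), np.int64(358)), (np.int64(-46), np.int64(343)), (np.int64(-38), np.int64(81)), (np.int64(-17), np.int64(94)), (np.int64(5), np.int64(109)), (np.int64(19), np.int64(146)), (np.int64(34), np.int64(157))]
```

View pics/w1z.png

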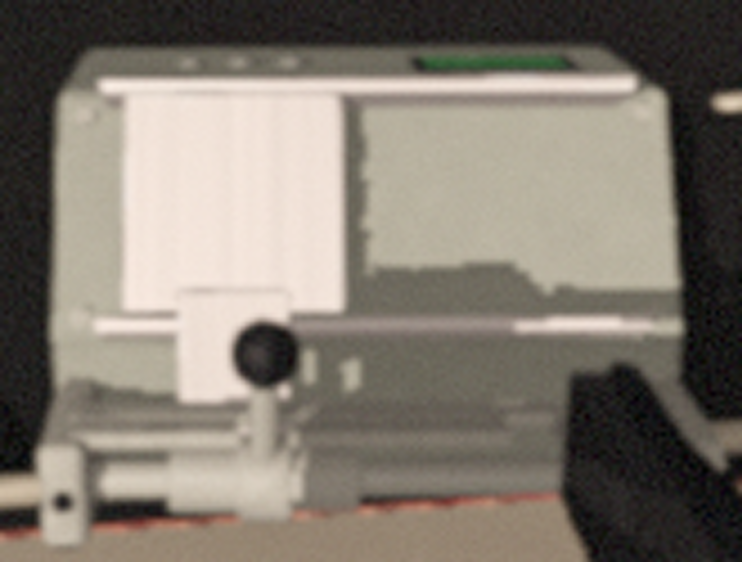

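```bash
python3 - <<'E'
from h import *
rel([.518,.0772,.275],down(np.radians(85.25)))
E
```

```text
xyz [-0.0493  0.0037  0.0869] rot [ 0.     -0.      0.0003]
```

Request:
drive_tool:
  plan:
    - {"x": -0.049,"y": 0.004,"z": 0.087,"rx": 0,"ry": 0,"rz": 0,"fingers": 0.6}
    - {"x": -0.049,"y": 0.004,"z": 0.087,"rx": 0,"ry": 0,"rz": 0,"fingers": 0.6}
    - {"x": -0.049,"y": 0.004,"z": 0.087,"rx": 0,"ry": 0,"rz": 0,"fingers": 0.6}
    - {"x": -0.049,"y": 0.004,"z": 0.087,"rx": 0,"ry": 0,"rz": 0,"fingers": 0.6}

```text
time: 3.38
ee_pos: [0.518, 0.0768, 0.2763]
eef_rot: [0.041, 0.999, 0.0, 0.0]
ft_force: [0.0, -0.2, -0.4]
width: 0.0566
```

```bash
python3 - <<'E'
from h import *
s=monitor.read_state();print(s['time'],s['ee_pos'],s['ft_force'])
c=viewer.camera('wrist');save(c,'w2.png');np.savez('w2.npz',P=cloud(c),K=c['camera_matrix'],q=c['rotation'],t=c['xyz'])
E
```

```text
3.375 [0.518  0.0768 0.2763] [ 0.0174 -0.1707 -0.3926]
```

View pics/w2.png

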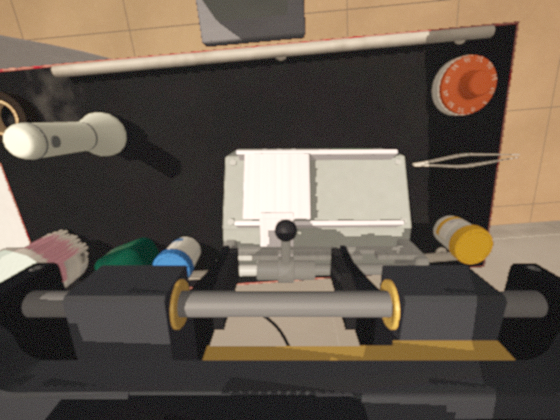

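```bash
python3 - <<'E'
from h import *
d=np.load('w2.npz');K=d['K'];print(K)
def ray(q,uv):
    v=np.linalg.inv(K)@[uv[0],uv[1],1];v=R.from_quat(q).apply(v);return v/np.linalg.norm(v)
t1=np.array([0.3845,0.0835,0.454]);R1=R.from_matrix([[ 0.0818,0.949,0.3045],[ 0.9966,-0.0778,-0.0252],[-0.0003,0.3056,-0.9522]])
def centre(path,u0,v0):
    a=cv2.imread(path)[v0-14:v0+14,u0-14:u0+14];g=a.max(2)<60
    n,l,st,ce=cv2.connectedComponentsWithStats(g.astype(np.uint8));k=l[14,14];print(st[k]);return ce[k]+[u0-14,v0-14]
p1=centre('pics/w1.png',289,243);p2=centre('pics/w2.png',286,231);print(p1,p2)
rs=[(t1,ray(R1.as_quat(),p1)),(d['t'],ray(d['q'],p2))]
A=np.zeros((3,3));b=np.zeros(3)
for t,v in rs:
    M=np.eye(3)-np.outer(v,v);A+=M;b+=M@t
x=np.linalg.solve(A,b);print('tri',x)
for t,v in rs:
    k=(.156-t[2])/v[2];print('at z.156',t+k*v)
P=d['P'];yaw=np.radians(-4.75);c,s=np.cos(yaw),np.sin(yaw);o=np.array([.527,.1064])
D=P[...,:2]-o;lx=D[...,0]*c+D[...,1]*s;ly=-D[...,0]*s+D[...,1]*c;z=P[...,2]
for y0 in(-.05,-.042,-.018,-.03,.06):
    w=(abs(ly-y0)<.0025)&(lx>-.06)&(lx<.05)&(z>.05)&(z<.19);a=np.c_[lx[w],z[w]];a=a[a[:,0].argsort()]
    print(y0,[tuple((v*1000).round().astype(int).tolist()) for v in a[::max(1,len(a)//30)]])
# reader
w=(abs(P[...,0]-.43)<.06)&(abs(P[...,1]+.115)<.06)&(z>.02)&(z<.16);q=P[w];print(len(q),q.max(0))
for a,b2 in((.02,.04),(.06,.09),(.09,.125)):
    k=q[(q[:,2]>a)&(q[:,2]<b2)];rr=.014 if a>.05 else .022
    f=__import__('scipy.optimize').optimize.least_squares(lambda t:np.hypot(k[:,0]-t[0],k[:,1]-t[1])-rr,[.43,-.115],loss='soft_l1',f_scale=.001);print(a,len(k),f.x,np.median(abs(f.fun)))
E
```

```text
[[292.1224   0.     284.2628]
 [  0.     292.1224 211.5566]
 [  0.       0.       1.    ]]
[  8   8  13  14 122]
[  0   0  28  28 542]
[289.2541 243.4016] [285.0258 230.3542]
tri [0.5145 0.0777 0.1626]
at z.156 [0.5173 0.0781 0.156 ]
at z.156 [0.5172 0.0769 0.156 ]
-0.05 [(-60, 88), (-57, 94), (-54, 96), (-50, 98), (-47, 101), (-44, 103), (-40, 105), (-37, 107), (-34, 108), (-30, 112), (-26, 112), (-22, 115), (-18, 118), (-15, 119), (-12, 121), (-9, 123), (-5, 124), (-1, 123), (2, 124), (7, 124), (11, 123), (16, 124), (18, 139), (18, 132), (19, 148), (21, 148), (28, 142), (29, 144), (31, 147), (35, 148), (39, 148)]
-0.042 [(-60, 88), (-57, 94), (-53, 98), (-49, 98), (-45, 102), (-42, 103), (-38, 107), (-34, 108), (-31, 109), (-27, 112), (-24, 113), (-21, 116), (-17, 117), (-14, 119), (-11, 119), (-9, 123), (-5, 124), (-2, 125), (1, 124), (5, 123), (10, 124), (14, 124), (17, 137), (18, 142), (18, 134), (19, 123), (21, 123), (28, 144), (30, 147), (32, 149), (36, 149), (41, 147)]
-0.018 [(-59, 89), (-56, 95), (-52, 98), (-49, 99), (-44, 102), (-41, 104), (-38, 107), (-35, 107), (-32, 10
[... 434 characters left out ...]
, (-11, 163), (-10, 164), (-9, 165), (-6, 124), (-4, 163), (3, 155), (7, 153), (12, 151), (16, 150), (21, 148), (25, 147), (28, 148), (31, 150), (34, 150), (39, 151)]
0.06 [(-59, 90), (-56, 83), (-51, 75), (-48, 74), (-44, 78), (-41, 81), (-37, 83), (-34, 85), (-31, 86), (-27, 88), (-24, 90), (-20, 93), (-17, 95), (-14, 95), (-11, 98), (-8, 99), (-5, 101), (-3, 122), (-2, 104), (0, 105), (8, 109), (11, 109), (15, 110), (17, 146), (17, 142), (17, 149), (18, 109), (19, 148), (21, 148), (25, 110), (41, 109), (45, 108)]
4049 [ 0.458  -0.099   0.1402]
0.02 570 [ 0.4348 -0.1227] 0.0008992481095591708
0.06 582 [ 0.4348 -0.1233] 0.00024375484863660684
0.09 953 [ 0.4348 -0.1232] 0.0003103703812134626
```

Request:
drive_tool:
  plan:
    - {"x": 0,"y": 0.001,"z": 0.03,"rx": 0,"ry": 0,"rz": 0,"fingers": 0.6}
    - {"x": 0,"y": 0.001,"z": 0.05,"rx": 0,"ry": 0,"rz": 0,"fingers": 0.6}
    - {"x": 0,"y": 0.001,"z": 0.065,"rx": 0,"ry": 0,"rz": 0,"fingers": 0.6}
    - {"x": 0,"y": 0.001,"z": 0.065,"rx": 0,"ry": 0,"rz": 0,"fingers": 0.6}
    - {"x": 0,"y": 0.001,"z": 0.065,"rx": 0,"ry": 0,"rz": 0,"fingers": 0.15}
    - {"x": 0,"y": 0.001,"z": 0.065,"rx": 0,"ry": 0,"rz": 0,"fingers": 0.15}
    - {"x": 0,"y": 0.001,"z": 0.065,"rx": 0,"ry": 0,"rz": 0,"fingers": 0.15}
    - {"x": 0,"y": 0.001,"z": 0.065,"rx": 0,"ry": 0,"rz": 0,"fingers": 0.15}
    - {"x": 0,"y": 0.001,"z": 0.065,"rx": 0,"ry": 0,"rz": 0,"fingers": 0.15}
  squeeze: 12

```text
time: 4.55
ee_pos: [0.5182, 0.0776, 0.2101]
eef_rot: [0.041, 0.999, 0.0, 0.0]
ft_force: [-0.1, 1.0, 0.0]
width: 0.0162
```

Request:
drive_tool:
  plan:
    - {"x": 0,"y": 0,"z": 0,"rx": 0,"ry": 0,"rz": 0,"fingers": 0.05}
    - {"x": 0,"y": 0,"z": 0,"rx": 0,"ry": 0,"rz": 0,"fingers": 0.05}
    - {"x": 0,"y": 0,"z": 0,"rx": 0,"ry": 0,"rz": 0,"fingers": 0.05}
  squeeze: 12

```text
time: 4.92
ee_pos: [0.5182, 0.0775, 0.2101]
eef_rot: [0.041, 0.999, 0.0, 0.0]
ft_force: [0.4, 2.7, 1.3]
width: 0.0169
```

```bash
python3 - <<'E'
from h import *
c=viewer.camera('wrist');save(c,'w3.png')
E
```

```text
(no output)
```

View pics/w3.png

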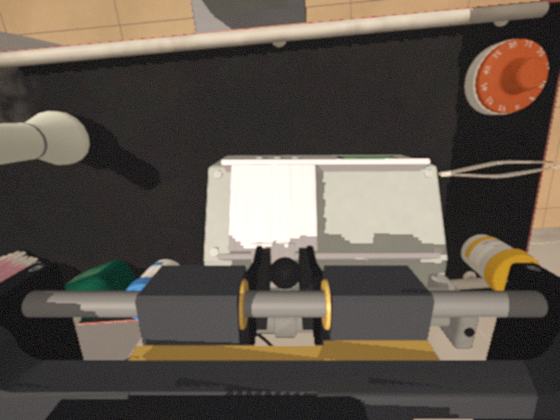

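Request:
drive_tool:
  plan:
    - {"x": -0.0015,"y": 0,"z": -0.0035,"rx": 0,"ry": 0,"rz": 0,"fingers": 0.05}
    - {"x": -0.0035,"y": 0,"z": -0.0075,"rx": 0,"ry": 0,"rz": 0,"fingers": 0.05}
    - {"x": -0.0055,"y": 0,"z": -0.0105,"rx": 0,"ry": 0,"rz": 0,"fingers": 0.05}
    - {"x": -0.008,"y": 0,"z": -0.014,"rx": 0,"ry": 0,"rz": 0,"fingers": 0.05}
    - {"x": -0.0135,"y": 0,"z": -0.0195,"rx": 0,"ry": 0,"rz": 0,"fingers": 0.05}
    - {"x": -0.02,"y": 0,"z": -0.024,"rx": 0,"ry": 0,"rz": 0,"fingers": 0.05}
    - {"x": -0.02,"y": 0,"z": -0.024,"rx": 0,"ry": 0,"rz": 0,"fingers": 0.05}
  squeeze: 12

```text
time: 5.85
ee_pos: [0.5387, 0.0758, 0.2345]
eef_rot: [0.042, 0.999, 0.0, 0.0]
ft_force: [-1.9, 3.7, 2.5]
width: 0.0168
```

```bash
python3 - <<'E'
from h import *
c=viewer.camera('wrist');save(c,'w4.png')
E
```

```text
(no output)
```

View pics/w4.png

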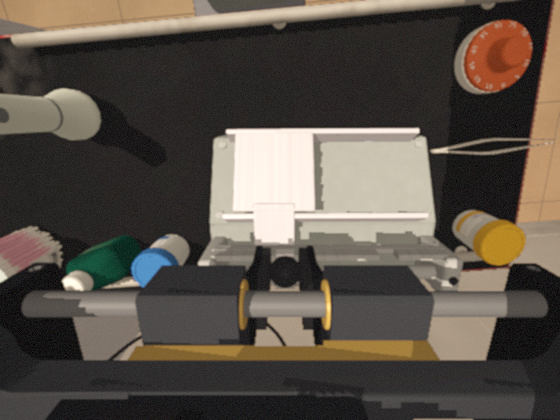

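Request:
drive_tool:
  plan:
    - {"x": 0,"y": 0.01,"z": 0,"rx": 0,"ry": 0,"rz": 0,"fingers": 0.05}
    - {"x": 0,"y": 0.02,"z": 0,"rx": 0,"ry": 0,"rz": 0,"fingers": 0.05}
    - {"x": 0,"y": 0.032,"z": 0,"rx": 0,"ry": 0,"rz": 0,"fingers": 0.05}
    - {"x": 0,"y": 0.044,"z": 0,"rx": 0,"ry": 0,"rz": 0,"fingers": 0.05}
    - {"x": 0,"y": 0.054,"z": 0,"rx": 0,"ry": 0,"rz": 0,"fingers": 0.05}
    - {"x": 0,"y": 0.062,"z": 0,"rx": 0,"ry": 0,"rz": 0,"fingers": 0.05}
    - {"x": 0,"y": 0.067,"z": 0,"rx": 0,"ry": 0,"rz": 0,"fingers": 0.05}
    - {"x": 0,"y": 0.07,"z": 0,"rx": 0,"ry": 0,"rz": 0,"fingers": 0.05}
    - {"x": 0,"y": 0.071,"z": 0,"rx": 0,"ry": 0,"rz": 0,"fingers": 0.05}
    - {"x": 0,"y": 0.071,"z": 0,"rx": 0,"ry": 0,"rz": 0,"fingers": 0.05}
  squeeze: 12

```text
time: 7.15
ee_pos: [0.5438, 0.1463, 0.2341]
eef_rot: [0.042, 0.999, -0.001, -0.0]
ft_force: [-4.6, -4.1, 6.2]
width: 0.0165
```

```bash
python3 - <<'E'
from h import *
s=monitor.read_state();print(s['ee_pos'],s['ft_force'],s['torque'])
c=viewer.camera('wrist');save(c,'w5.png')
E
```

```text
[0.5438 0.1463 0.2341] [-4.6337 -4.0771  6.1625] [-0.9668  1.1431 -0.0256]
```

View pics/w5.png

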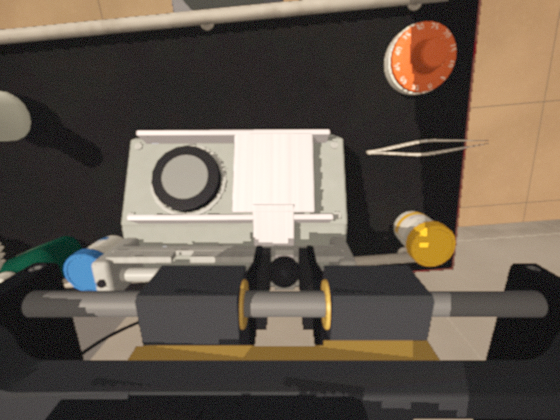

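Request:
drive_tool:
  plan:
    - {"x": 0.0065,"y": -0.0005,"z": 0.0045,"rx": 0,"ry": 0,"rz": 0,"fingers": 0.05}
    - {"x": 0.012,"y": -0.0005,"z": 0.01,"rx": 0,"ry": 0,"rz": 0,"fingers": 0.05}
    - {"x": 0.0145,"y": -0.0005,"z": 0.0135,"rx": 0,"ry": 0,"rz": 0,"fingers": 0.05}
    - {"x": 0.0165,"y": -0.0005,"z": 0.0165,"rx": 0,"ry": 0,"rz": 0,"fingers": 0.05}
    - {"x": 0.0185,"y": -0.0005,"z": 0.0205,"rx": 0,"ry": 0,"rz": 0,"fingers": 0.05}
    - {"x": 0.02,"y": -0.0005,"z": 0.0235,"rx": 0,"ry": 0,"rz": 0,"fingers": 0.05}
    - {"x": 0.02,"y": -0.0005,"z": 0.0235,"rx": 0,"ry": 0,"rz": 0,"fingers": 0.05}
  squeeze: 12

```text
time: 8.07
ee_pos: [0.5242, 0.1476, 0.2105]
eef_rot: [0.042, 0.999, 0.0, 0.0]
ft_force: [0.7, -2.1, 0.0]
width: 0.0167
```

Request:
drive_tool:
  plan:
    - {"x": 0,"y": 0,"z": 0,"rx": 0,"ry": 0,"rz": 0,"fingers": 0.5}
    - {"x": 0,"y": 0,"z": 0,"rx": 0,"ry": 0,"rz": 0,"fingers": 0.5}
    - {"x": 0,"y": 0,"z": -0.02,"rx": 0,"ry": 0,"rz": 0,"fingers": 0.5}
    - {"x": 0,"y": 0,"z": -0.05,"rx": 0,"ry": 0,"rz": 0,"fingers": 0.5}
    - {"x": 0.05,"y": -0.05,"z": -0.1,"rx": 0,"ry": 0,"rz": 0,"fingers": 0.6}
    - {"x": 0.05,"y": -0.05,"z": -0.1,"rx": 0,"ry": 0,"rz": 0,"fingers": 0.8}
    - {"x": 0.05,"y": -0.05,"z": -0.1,"rx": 0,"ry": 0,"rz": 0,"fingers": 0.8}

```text
time: 8.95
ee_pos: [0.4699, 0.1015, 0.3119]
eef_rot: [0.042, 0.999, 0.001, 0.001]
ft_force: [0.3, 0.1, 1.7]
width: 0.0643
```

```bash
python3 - <<'E'
from h import *
s=monitor.read_state();print(s['ee_pos'],s['ft_force'],s['torque'])
c=viewer.camera('wrist');save(c,'w6.png');P=cloud(c);np.savez('w6.npz',P=P,K=c['camera_matrix'],q=c['rotation'],t=c['xyz'],col=c['color'])
yaw=np.radians(-4.75);cc,ss=np.cos(yaw),np.sin(yaw);o=np.array([.527,.1064])
D=P[...,:2]-o;lx=D[...,0]*cc+D[...,1]*ss;ly=-D[...,0]*ss+D[...,1]*cc;z=P[...,2]
n=(lx+.0225)*-.5+(z-.09125)*.866;u=(lx+.0225)*.866+(z-.09125)*.5
for y0 in(-.068,-.055,-.038,-.02,.04,.06):
    w=(abs(ly-y0)<.0025)&(abs(u)<.06)&(n>-.05)&(n<.09);a=np.c_[u[w],n[w]];a=a[a[:,0].argsort()]
    print(y0,[tuple((v*1000).round().astype(int).tolist()) for v in a[::max(1,len(a)//30)]])
# dark ring fit
col=c['color'].max(-1)
m=(col<70)&(abs(u)<.035)&(abs(ly+.038)<.035)&(abs(n)<.02)
print('ring',m.sum(),(u[m].min()+u[m].max())/2,(ly[m].min()+ly[m].max())/2,u[m].mean(),ly[m].mean(),np.ptp(u[m]),np.ptp(ly[m]))
m=(abs(u)<.012)&(abs(ly+.038)<.012)&(abs(n)<.03);print('face n',np.median(n[m]),np.percentile(n[m],[10,90]))
m=(abs(u)<.025)&(ly<-.07)&(ly>-.085)&(abs(n)<.03);print('plane n',np.median(n[m]))
q=P[(abs(P[...,0]-.43)<.06)&(abs(P[...,1]+.115)<.06)&(z>.02)&(z<.16)];print(len(q))
E
```

```text
[0.4699 0.1015 0.3119] [0.2646 0.1443 1.6719] [ 0.0634  0.0224 -0.0182]
-0.068 [(-60, -38), (-51, -24), (-45, -11), (-34, 17), (-32, 12), (-32, 13), (-31, -1), (-28, 0), (-26, 1), (-23, -1), (-20, -1), (-18, 0), (-15, 0), (-12, -1), (-9, 2), (-6, -1), (-3, 2), (-1, 2), (1, 3), (4, 0), (7, 0), (10, 0), (13, 1), (15, 1), (18, 0), (20, 1), (24, 0), (27, -1), (36, -2), (41, -2), (47, -6), (52, -8)]
-0.055 [(-59, -38), (-51, -24), (-35, 16), (-32, 3), (-32, 13), (-27, -1), (-23, 3), (-18, 10), (-14, 9), (-10, 8), (-7, 8), (-3, 9), (1, 9), (5, 9), (9, 8), (11, 10), (15, 10), (18, 9), (21, 0), (25, 1), (28, 0), (33, 16), (35, 18), (37, 0), (40, -2), (44, -4), (47, -6), (50, -7), (53, -11), (57, 16), (59, 22)]
-0.038 [(-58, -30), (-51, -24), (-36, 17), (-33, 11), (-32, 4), (-29, 1), (-24, 9), (-20, 9), (-18, 11), (-15, 10), (-11, 9), (-8, 9), (-4, 9), (-2, 10), (2, 11), (6, 9), (9, 10), (13, 11), (17, 10), (20, 10), (25, 9), (27, 0), (30, 0), (35, 16), (36, 1), (39, -1), (42, -4), (46, -5), (49, -7), (52, -8), (57, 18), (59, 23)]
-0.02 [(-58, -30), (-53, -27), (-36, 16), (-33, 11), (-32, 17)
[... 430 characters left out ...]
, 19), (11, 21), (14, 21), (17, 20), (19, 20), (22, 20), (26, 22), (29, 19), (31, 20), (34, 18), (38, 55), (49, 8), (54, 7), (56, 41), (59, 36)]
0.06 [(-60, -34), (-54, -26), (-50, -21), (-45, -11), (-35, 16), (-33, 17), (-30, 20), (-28, 20), (-25, 21), (-23, 21), (-21, 21), (-18, 19), (-16, 21), (-14, 21), (-12, 21), (-10, 20), (-8, 21), (-5, 22), (-3, 21), (-1, 21), (1, 21), (3, 20), (5, 18), (7, 21), (9, 22), (11, 21), (13, 20), (15, 20), (17, 22), (19, 21), (21, 21), (24, 21)]
ring 38 -0.005191473838342134 -0.03626167752248075 -0.016964369078876888 -0.031653445532117026 0.0376502600770542 0.04361881700887921
face n 0.009770457956216607 [0.0089 0.0106]
plane n -0.00031010956839161224
2819
```

View pics/w6.png

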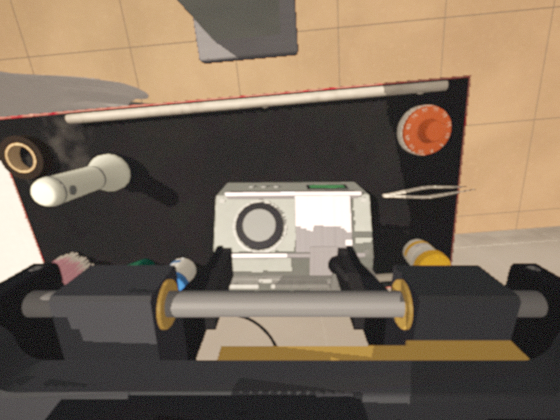

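```bash
python3 - <<'E'
from h import *
rel([.4348,-.1232,.25],down(np.radians(85.25)))
E
```

```text
xyz [ 0.0165 -0.2277  0.0605] rot [0.0002 0.0002 0.    ]
```

Request:
drive_tool:
  plan:
    - {"x": 0.016,"y": -0.228,"z": 0.0,"rx": 0,"ry": 0,"rz": 0,"fingers": 0.8}
    - {"x": 0.016,"y": -0.228,"z": 0.0,"rx": 0,"ry": 0,"rz": 0,"fingers": 0.8}
    - {"x": 0.016,"y": -0.228,"z": 0.03,"rx": 0,"ry": 0,"rz": 0,"fingers": 0.8}
    - {"x": 0.016,"y": -0.228,"z": 0.06,"rx": 0,"ry": 0,"rz": 0,"fingers": 0.8}
    - {"x": 0.016,"y": -0.228,"z": 0.06,"rx": 0,"ry": 0,"rz": 0,"fingers": 0.8}
    - {"x": 0.016,"y": -0.228,"z": 0.06,"rx": 0,"ry": 0,"rz": 0,"fingers": 0.8}
    - {"x": 0.016,"y": -0.228,"z": 0.06,"rx": 0,"ry": 0,"rz": 0,"fingers": 0.8}

```text
time: 9.88
ee_pos: [0.4361, -0.1227, 0.251]
eef_rot: [0.04, 0.999, -0.0, 0.0]
ft_force: [-0.5, 0.1, -0.0]
width: 0.0696
```

```bash
python3 - <<'E'
from h import *
from scipy.optimize import least_squares
s=monitor.read_state();print(s['ee_pos'],s['ft_force'],s['torque'])
c=viewer.camera('wrist');save(c,'w7.png');P=cloud(c)
ct=viewer.camera('top');save(ct,'t7.png')
Q=cloud(ct)
for P in(P,Q):
  z=P[...,2]
  q=P[(abs(P[...,0]-.43)<.05)&(abs(P[...,1]+.12)<.05)&(z>.02)&(z<.15)];print(len(q))
  for a,b2 in((.02,.035),(.06,.09),(.09,.128)):
    k=q[(q[:,2]>a)&(q[:,2]<b2)];rr=.014 if a>.05 else .0225
    if len(k)<20: continue
    f=least_squares(lambda t:np.hypot(k[:,0]-t[0],k[:,1]-t[1])-rr,[.43,-.115],loss='soft_l1',f_scale=.001);print(a,len(k),f.x,np.median(abs(f.fun)))
rel([.4348,-.1232,.147],down(np.radians(85.25)))
E
```

```text
[ 0.4361 -0.1227  0.251 ] [-0.5024  0.0993 -0.0335] [-0.0158 -0.007  -0.0057]
2385
0.02 180 [ 0.4342 -0.123 ] 0.00036119661590510756
0.06 222 [ 0.4348 -0.1232] 0.0001488205746347079
0.09 403 [ 0.4348 -0.1231] 0.00014851148574493954
60
xyz [ 0.0011 -0.0003  0.104 ] rot [0.     0.0002 0.0003]
```

View pics/w7.png

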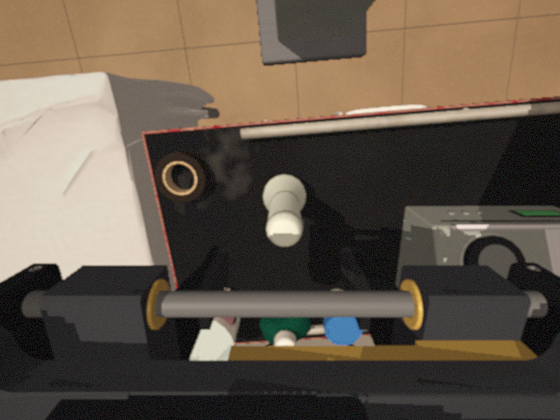

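View pics/t7.png

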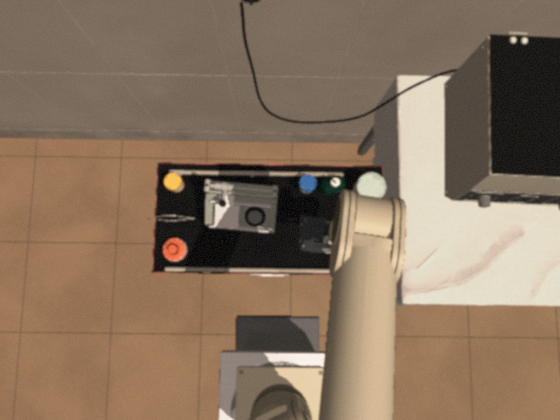

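Request:
drive_tool:
  plan:
    - {"x": 0.001,"y": 0,"z": 0.05,"rx": 0,"ry": 0,"rz": 0,"fingers": 0.8}
    - {"x": 0.001,"y": 0,"z": 0.085,"rx": 0,"ry": 0,"rz": 0,"fingers": 0.8}
    - {"x": 0.001,"y": 0,"z": 0.104,"rx": 0,"ry": 0,"rz": 0,"fingers": 0.8}
    - {"x": 0.001,"y": 0,"z": 0.104,"rx": 0,"ry": 0,"rz": 0,"fingers": 0.5}
    - {"x": 0.001,"y": 0,"z": 0.104,"rx": 0,"ry": 0,"rz": 0,"fingers": 0.4}
    - {"x": 0.001,"y": 0,"z": 0.104,"rx": 0,"ry": 0,"rz": 0,"fingers": 0.25}
    - {"x": 0.001,"y": 0,"z": 0.104,"rx": 0,"ry": 0,"rz": 0,"fingers": 0.2}
    - {"x": 0.001,"y": 0,"z": 0.104,"rx": 0,"ry": 0,"rz": 0,"fingers": 0.2}
    - {"x": 0.001,"y": 0,"z": 0.104,"rx": 0,"ry": 0,"rz": 0,"fingers": 0.2}
    - {"x": 0.001,"y": 0,"z": 0.104,"rx": 0,"ry": 0,"rz": 0,"fingers": 0.2}
  squeeze: 35

```text
time: 11.22
ee_pos: [0.4343, -0.1239, 0.1466]
eef_rot: [0.042, 0.999, 0.0, 0.0]
ft_force: [1.0, 1.0, 1.4]
width: 0.0268
```

```bash
python3 - <<'E'
from h import *
s=monitor.read_state();print(s['ee_pos'],s['eef_rot'],s['ft_force'],s['torque'],s['width'])
rel([.4348,-.1232,.30],down(np.radians(85.25)))
E
```

```text
[ 0.4343 -0.1239  0.1466] [0.0415 0.9991 0.0001 0.0002] [0.9874 1.0484 1.4451] [ 0.128  -0.119  -0.0223] 0.02682760918874078
xyz [-0.0005  0.0007 -0.1534] rot [ 0.  0. -0.]
```

Request:
drive_tool:
  plan:
    - {"x": 0,"y": 0,"z": -0.01,"rx": 0,"ry": 0,"rz": 0,"fingers": 0.2}
    - {"x": 0,"y": 0,"z": -0.04,"rx": 0,"ry": 0,"rz": 0,"fingers": 0.2}
    - {"x": 0,"y": 0,"z": -0.09,"rx": 0,"ry": 0,"rz": 0,"fingers": 0.2}
    - {"x": 0,"y": 0,"z": -0.14,"rx": 0,"ry": 0,"rz": 0,"fingers": 0.2}
    - {"x": 0,"y": 0,"z": -0.17,"rx": 0,"ry": 0,"rz": 0,"fingers": 0.2}
    - {"x": 0,"y": 0,"z": -0.17,"rx": 0,"ry": 0,"rz": 0,"fingers": 0.2}
  squeeze: 35

```text
time: 11.98
ee_pos: [0.4348, -0.1243, 0.3187]
eef_rot: [0.042, 0.999, 0.0, 0.002]
ft_force: [0.2, 0.0, -2.5]
width: 0.0271
```

```bash
cat >> h.py <<'E'
YAW=np.radians(-4.78);O=np.array([.527,.1064,0]);Rl=R.from_euler('z',YAW)
N=Rl.apply([-.5,0,.8660254]);PAD=O+Rl.apply([-.0225,-.038,.09125])
def press_R():
    z=-N;y=Rl.apply([0,1,0]);x=np.cross(y,z);return R.from_matrix(np.stack([x,y,z],1))
E
python3 - <<'E'
from h import *
s=monitor.read_state();print(s['ee_pos'],s['ft_force'],s['torque'],s['width'])
c=viewer.camera('wrist');save(c,'w8.png');cs=viewer.camera('scene');save(cs,'s8.png')
d=np.load('w6.npz')
# ring centre from w6 pixels: ellipse of dark ring
a=d['col'][185:265,220:300].max(-1);m=(a<75).astype(np.uint8)
cn=max(cv2.findContours(m,cv2.RETR_EXTERNAL,cv2.CHAIN_APPROX_NONE)[0],key=len);e=cv2.fitEllipse(cn);px=np.array(e[0])+[220,185];print(e,px)
v=R.from_quat(d['q']).apply(np.linalg.inv(d['K'])@[px[0],px[1],1]);t=d['t'];pl=PAD+N*.0097
k=((pl-t)@N)/(v@N);h=t+k*v;print('pad world',PAD,'img hit',h,'local diff',Rl.inv().apply(h-pl))
print(PAD+N*.1766);rel(PAD+N*.1766,press_R())
E
```

```text
[ 0.4348 -0.1243  0.3187] [ 0.2154  0.0291 -2.5304] [ 0.0484  0.014  -0.0002] 0.027117749533426605
((39.8627815246582, 35.854591369628906), (31.554899215698242, 38.42824935913086), 96.15348815917969) [259.8628 220.8546]
pad world [0.5014 0.0704 0.0912] img hit [0.4929 0.0722 0.0975] local diff [-0.0038  0.0011 -0.0022]
[0.4134 0.0778 0.2442]
xyz [0.037  0.1993 0.0717] rot [ 0.     -0.0834  0.    ]
```

View pics/w8.png

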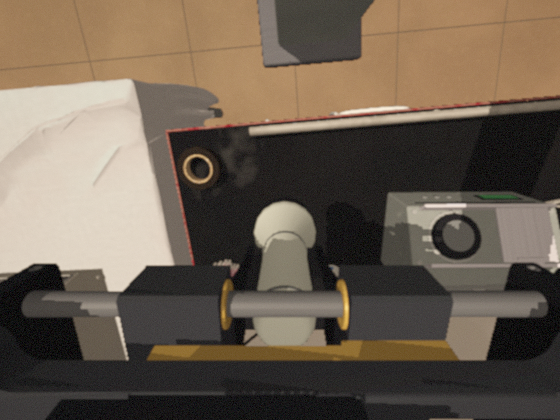

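View pics/s8.png

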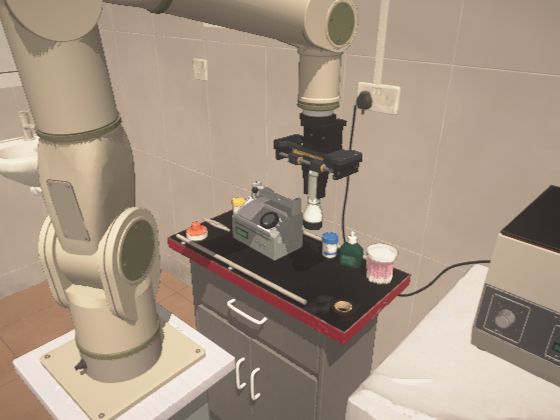

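```bash
python3 - <<'E'
from h import *
d=np.load('w6.npz');P=d['P'];L=Rl.inv().apply((P-PAD).reshape(-1,3)).reshape(P.shape)
n=-.5*L[...,0]+.866*L[...,2];u=.866*L[...,0]+.5*L[...,2];y=L[...,1]
m=(n>.006)&(n<.013)&(np.hypot(u,y)<.034)
c8=m.astype(np.uint8);k,l,st,ce=cv2.connectedComponentsWithStats(c8);i=1+np.argmax(st[1:,4]);m=l==i
pts=(np.c_[u[m],y[m]]*1000).astype(np.float32)
print(m.sum(),cv2.minEnclosingCircle(pts),cv2.minAreaRect(pts),pts.min(0),pts.max(0),pts.mean(0))
# rails
for nm,s in(('up',1),('lo',-1)):
    w=(n>.014)&(n<.019)&(abs(u*s-.034)<.006)&(abs(y)<.05);print(nm,np.percentile(u[w],[2,50,98]) if w.any() else None)
w=(n>-.004)&(n<.004)&(abs(u)<.025);print('y edges body',np.percentile(y[w],[0.5,99.5]))
E
```

```text
1780 ((-0.23245869576931, 0.03738822042942047), 26.9261531829834) ((0.12373161315917969, 0.2524375915527344), (53.10466003417969, 51.51280212402344), 2.5460758209228516) [-26.4261 -25.8386] [26.6885 25.7539] [0.3051 0.2126]
up [0.0316 0.0338 0.0358]
lo [-0.0361 -0.034  -0.0322]
y edges body [-0.0512  0.1274]
```

Request:
drive_tool:
  plan:
    - {"x": 0.02,"y": 0.06,"z": 0.0,"rx": 0,"ry": -0.03,"rz": 0,"fingers": 0.2}
    - {"x": 0.037,"y": 0.12,"z": 0.01,"rx": 0,"ry": -0.06,"rz": 0,"fingers": 0.2}
    - {"x": 0.037,"y": 0.17,"z": 0.03,"rx": 0,"ry": -0.0834,"rz": 0,"fingers": 0.2}
    - {"x": 0.037,"y": 0.1995,"z": 0.06,"rx": 0,"ry": -0.0834,"rz": 0,"fingers": 0.2}
    - {"x": 0.037,"y": 0.1995,"z": 0.072,"rx": 0,"ry": -0.0834,"rz": 0,"fingers": 0.2}
    - {"x": 0.037,"y": 0.1995,"z": 0.072,"rx": 0,"ry": -0.0834,"rz": 0,"fingers": 0.2}
    - {"x": 0.037,"y": 0.1995,"z": 0.072,"rx": 0,"ry": -0.0834,"rz": 0,"fingers": 0.2}
    - {"x": 0.037,"y": 0.1995,"z": 0.072,"rx": 0,"ry": -0.0834,"rz": 0,"fingers": 0.2}
  squeeze: 35

```text
time: 13.08
ee_pos: [0.4143, 0.0776, 0.2453]
eef_rot: [0.041, 0.965, -0.01, 0.259]
ft_force: [-0.1, 1.2, -1.8]
width: 0.027
```

```bash
cat >> h.py <<'E'
def pst():
    s=monitor.read_state();d=Rl.inv().apply(s['ee_pos']-PAD)
    R0=R.from_quat(s['eef_rot']);tip=Rl.inv().apply(s['ee_pos']+R0.apply([0,0,.1466])-PAD)
    n=-.5*tip[0]+.866*tip[2];u=.866*tip[0]+.5*tip[2]
    print('t',s['time'],'tip n %.4f u %.4f y %.4f'%(n,u,tip[1]),'ang',np.degrees((press_R().inv()*R0).as_rotvec()),'F.n %.2f'%(s['ft_force']@N),s['ft_force'],s['torque'],s['width'],s['joint_positions'])
E
python3 - <<'E'
from h import *
pst();rel(PAD+N*.1766,press_R())
c=viewer.camera('wrist');save(c,'w9.png');cs=viewer.camera('scene');save(cs,'s9.png');cv2.imwrite('pics/s9z.png',cv2.resize(cs['color'][120:290,180:380,::-1],None,fx=3.5,fy=3.5,interpolation=cv2.INTER_CUBIC))
E
```

```text
t 13.075 tip n 0.0305 u 0.0015 y -0.0000 ang [-0.03   -0.0712  0.0646] F.n -1.47 [-0.1053  1.2427 -1.8142] [ 0.0947  0.8049 -0.0355] 0.026992708206769266 [-0.4663 -0.3889 -0.0069  2.3446  0.3868  0.7671  0.7898]
xyz [0.0013 0.0001 0.0005] rot [ 0.0001  0.0002 -0.0002]
```

View pics/w9.png

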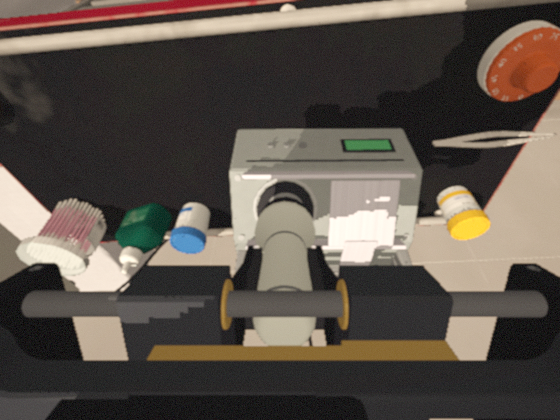

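View pics/s9z.png

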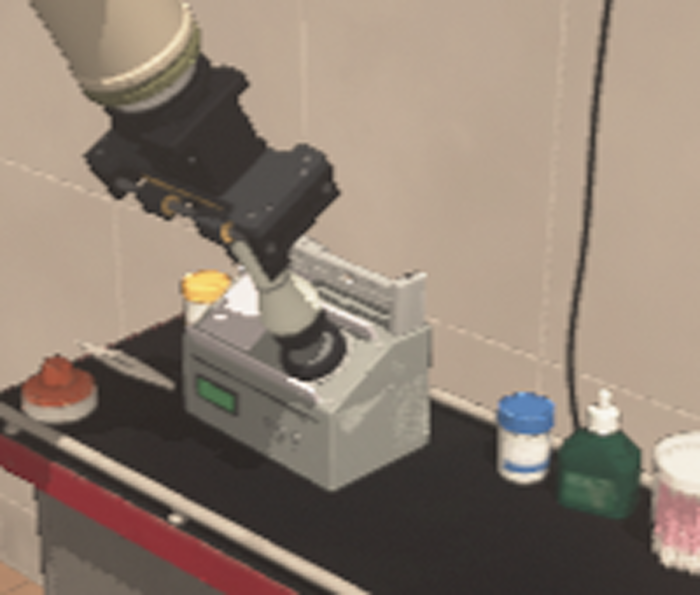

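```bash
python3 - <<'E'
from h import *
from scipy.optimize import least_squares
s=monitor.read_state();c=viewer.camera('wrist');P=cloud(c)
T=R.from_quat(s['eef_rot']).inv().apply((P-s['ee_pos']).reshape(-1,3))
col=c['color'].reshape(-1,3).max(1)
m=(np.hypot(T[:,0],T[:,1])<.032)&(T[:,2]>.0)&(T[:,2]<.15);q=T[m];cq=col[m]
for a in np.arange(.0,.15,.01):
    k=q[(q[:,2]>a)&(q[:,2]<a+.01)];kc=cq[(q[:,2]>a)&(q[:,2]<a+.01)]
    if len(k)<15: continue
    f=least_squares(lambda t:np.hypot(k[:,0]-t[0],k[:,1]-t[1])-t[2],[0,0,.014],loss='soft_l1',f_scale=.001)
    g=least_squares(lambda t:np.hypot(k[:,0]-t[0],k[:,1]-t[1])-.014,[0,0],loss='soft_l1',f_scale=.001)
    print(round(a,2),len(k),f.x,g.x,k[:,0].max(),k[:,1].min(),k[:,1].max(),np.median(kc))
E
```

```text
0.0 1651 [ 0.0002 -0.0004  0.0076] [-0.0108  0.    ] 0.013212378054560337 -0.01943991600852149 0.018254912788961176 189.0
0.01 490 [-0.0043 -0.0003  0.0178] [-0.0003 -0.0003] 0.015163766555811083 -0.02310619344223381 0.01819978409411052 116.5
0.02 1152 [-0.0035 -0.0004  0.018 ] [ 0.0004 -0.0003] 0.014768334283013714 -0.025119095675367905 0.024392586795180502 59.0
0.03 1023 [-0.1872 -0.0002  0.1991] [ 0.0007 -0.0004] 0.014492276830794727 -0.025992166436271006 0.025103142151868152 127.0
0.04 847 [-0.0793 -0.0002  0.0914] [ 0.0007 -0.0004] 0.014648466813152962 -0.024262896704215036 0.02307543104033432 107.0
0.05 676 [-0.0608 -0.0008  0.0732] [ 0.0006 -0.0004] 0.014613082673365202 -0.02286653468939862 0.022002130410432995 151.5
0.06 538 [-0.0625 -0.0002  0.0749] [ 0.0006 -0.0003] 0.014573559504050078 -0.022696036778483662 0.022044198829436472 156.0
0.07 259 [-0.     -0.0003  0.014 ] [-0.     -0.0003] 0.014619583427308317 -0.021308537094143543 0.02054748875343239 161.0
0.08 220 [ 0.0001 -0.0003  0.014 ] [ 0.0001 -0.0003] 0.014500583856226733 -0.013929949602472754 0.01320907372456113 140.0
0.09 567 [-0.0002 -0.0002  0.0159] [ 0.002  -0.0002] 0.01843987268114805 -0.017162805254912306 0.017160151127635904 162.0
0.1 670 [ 0.0001 -0.0002  0.0194] [ 0.0062 -0.0002] 0.022447698339112008 -0.02156304474832924 0.02088556682186701 165.0
0.11 462 [ 0.0005 -0.0001  0.0223] [ 0.0096 -0.0001] 0.02388757857397977 -0.02352395119523839 0.023039087138487468 168.0
0.12 89 [ 0.     -0.0001  0.0233] [ 0.0104 -0.0002] 0.023951921638273154 -0.021123379957350877 0.02033025104951262 148.0
0.13 114 [ 0.0001 -0.0001  0.0218] [0.0327 0.    ] 0.022181366271908344 -0.019038891743653027 0.01922771086686947 50.5
0.14 73 [-0.0001 -0.0001  0.0219] [0.0314 0.0004] 0.022178357512145752 -0.019364252552106363 0.020568285262919022 57.0
```

Request:
drive_tool:
  plan:
    - {"x": 0.0013,"y": 0,"z": 0.006,"rx": 0,"ry": 0,"rz": 0,"fingers": 0.2}
    - {"x": 0.0013,"y": 0,"z": 0.012,"rx": 0,"ry": 0,"rz": 0,"fingers": 0.2}
    - {"x": 0.0013,"y": 0,"z": 0.0165,"rx": 0,"ry": 0,"rz": 0,"fingers": 0.2}
    - {"x": 0.0013,"y": 0,"z": 0.0165,"rx": 0,"ry": 0,"rz": 0,"fingers": 0.2}
    - {"x": 0.0013,"y": 0,"z": 0.0165,"rx": 0,"ry": 0,"rz": 0,"fingers": 0.2}
    - {"x": 0.0013,"y": 0,"z": 0.0165,"rx": 0,"ry": 0,"rz": 0,"fingers": 0.2}
  squeeze: 35

```text
time: 13.98
ee_pos: [0.421, 0.0775, 0.2298]
eef_rot: [0.04, 0.965, -0.011, 0.259]
ft_force: [-0.2, -0.4, -2.3]
width: 0.0269
```

```bash
python3 -c "
from h import *
pst()"
```

```text
t 13.975 tip n 0.0137 u -0.0005 y 0.0004 ang [-0.0264 -0.0431 -0.0126] F.n -1.95 [-0.2059 -0.3645 -2.3478] [ 0.0771  0.8209 -0.0071] 0.026887673622231198 [-0.4589 -0.3511 -0.004   2.3547  0.4027  0.7199  0.7762]
```

Request:
drive_tool:
  plan:
    - {"x": 0,"y": 0,"z": 0.001,"rx": 0,"ry": 0,"rz": 0,"fingers": 0.2}
    - {"x": 0,"y": 0,"z": 0.002,"rx": 0,"ry": 0,"rz": 0,"fingers": 0.2}
    - {"x": 0,"y": 0,"z": 0.002,"rx": 0,"ry": 0,"rz": 0,"fingers": 0.2}

```text
time: 14.35
ee_pos: [0.4219, 0.0773, 0.2277]
eef_rot: [0.04, 0.965, -0.011, 0.259]
ft_force: [0.2, -1.0, -1.8]
width: 0.0268
```

```bash
python3 -c "
from h import *
pst()"
```

```text
t 14.35 tip n 0.0115 u -0.0008 y 0.0002 ang [-0.0106 -0.0151 -0.0155] F.n -1.67 [ 0.19   -0.9602 -1.7782] [ 0.079   0.883  -0.0492] 0.0267850455371845 [-0.4579 -0.3458 -0.0032  2.3557  0.4048  0.7142  0.7748]
```

Request:
drive_tool:
  plan:
    - {"x": 0,"y": 0,"z": 0.001,"rx": 0,"ry": 0,"rz": 0,"fingers": 0.2}
    - {"x": 0,"y": 0,"z": 0.0015,"rx": 0,"ry": 0,"rz": 0,"fingers": 0.2}
    - {"x": 0,"y": 0,"z": 0.0015,"rx": 0,"ry": 0,"rz": 0,"fingers": 0.2}

```text
time: 14.72
ee_pos: [0.4227, 0.0772, 0.2265]
eef_rot: [0.04, 0.965, -0.011, 0.259]
ft_force: [0.3, -0.2, -1.5]
width: 0.0274
```

```bash
python3 -c "
from h import *
pst()"
```

```text
t 14.725 tip n 0.0100 u -0.0008 y 0.0003 ang [-0.0123 -0.0191 -0.018 ] F.n -1.49 [ 0.2988 -0.1985 -1.541 ] [0.1438 0.8711 0.043 ] 0.027435575803863434 [-0.4571 -0.3421 -0.0028  2.3561  0.4063  0.7099  0.7736]
```

Request:
drive_tool:
  plan:
    - {"x": -0.0007,"y": 0,"z": 0,"rx": 0,"ry": 0,"rz": 0,"fingers": 0.2}
    - {"x": -0.0007,"y": 0,"z": 0.001,"rx": 0,"ry": 0,"rz": 0,"fingers": 0.2}
    - {"x": -0.0007,"y": 0,"z": 0.001,"rx": 0,"ry": 0,"rz": 0,"fingers": 0.2}

```text
time: 15.1
ee_pos: [0.4239, 0.0772, 0.2262]
eef_rot: [0.04, 0.965, -0.011, 0.259]
ft_force: [-2.3, -0.5, 1.0]
width: 0.0273
```

```bash
python3 -c "
from h import *
pst()"
```

```text
t 15.1 tip n 0.0092 u 0.0002 y 0.0004 ang [-0.0203 -0.0407 -0.013 ] F.n 2.02 [-2.2803 -0.4787  1.046 ] [ 0.0506  0.8075 -0.1273] 0.027340295150868214 [-0.4566 -0.3387 -0.0015  2.3546  0.4071  0.7073  0.774 ]
```

Request:
drive_tool:
  plan:
    - {"x": 0,"y": 0,"z": 0.001,"rx": 0,"ry": 0,"rz": 0,"fingers": 0.2}
    - {"x": 0,"y": 0,"z": 0.001,"rx": 0,"ry": 0,"rz": 0,"fingers": 0.2}
    - {"x": 0,"y": 0,"z": 0.001,"rx": 0,"ry": 0,"rz": 0,"fingers": 0.2}

```text
time: 15.48
ee_pos: [0.4244, 0.0772, 0.2253]
eef_rot: [0.04, 0.965, -0.011, 0.259]
ft_force: [-3.1, -0.6, 1.6]
width: 0.0267
```

```bash
python3 -c "
from h import *
pst()"
```

```text
t 15.475 tip n 0.0082 u 0.0002 y 0.0004 ang [-0.0258 -0.0435 -0.0137] F.n 2.95 [-3.1165 -0.5901  1.6449] [ 0.0539  0.7673 -0.0364] 0.02673722990916777 [-0.4562 -0.3363 -0.0012  2.355   0.4081  0.7044  0.7733]
```

Request:
drive_tool:
  plan:
    - {"x": 0,"y": 0,"z": 0.001,"rx": 0,"ry": 0,"rz": 0,"fingers": 0.2}
    - {"x": 0,"y": 0,"z": 0.002,"rx": 0,"ry": 0,"rz": 0,"fingers": 0.2}
    - {"x": 0,"y": 0,"z": 0.0025,"rx": 0,"ry": 0,"rz": 0,"fingers": 0.2}
    - {"x": 0,"y": 0,"z": 0.0025,"rx": 0,"ry": 0,"rz": 0,"fingers": 0.2}

```text
time: 15.98
ee_pos: [0.4256, 0.0771, 0.2231]
eef_rot: [0.04, 0.965, -0.011, 0.259]
ft_force: [-2.8, 0.4, 3.1]
width: 0.0271
```

```bash
python3 -c "
from h import *
pst()"
```

```text
t 15.975 tip n 0.0056 u 0.0002 y 0.0004 ang [-0.0234 -0.0372 -0.0168] F.n 4.07 [-2.7584  0.3637  3.0998] [0.0195 0.6432 0.0128] 0.02712839391906299 [-0.455  -0.33   -0.0004  2.3557  0.4107  0.6973  0.7714]
```

Request:
drive_tool:
  plan:
    - {"x": 0,"y": 0,"z": 0,"rx": 0,"ry": 0,"rz": 0,"fingers": 0.2}

```text
time: 16.1
ee_pos: [0.4256, 0.0771, 0.2231]
eef_rot: [0.04, 0.965, -0.011, 0.259]
ft_force: [-2.2, -0.3, 2.8]
width: 0.0268
```

```bash
python3 - <<'E'
from h import *
pst()
E
```

```text
t 16.1 tip n 0.0056 u 0.0001 y 0.0004 ang [-0.0198 -0.0341 -0.021 ] F.n 3.47 [-2.1538 -0.2923  2.7793] [-0.0075  0.6671 -0.0584] 0.026838155605979977 [-0.455  -0.33   -0.0004  2.3558  0.4107  0.6974  0.7714]
```

Request:
drive_tool:
  plan:
    - {"x": 0,"y": 0,"z": 0.0008,"rx": 0,"ry": 0,"rz": 0,"fingers": 0.2}
    - {"x": 0,"y": 0,"z": 0.0008,"rx": 0,"ry": 0,"rz": 0,"fingers": 0.2}
    - {"x": 0,"y": 0,"z": 0.0008,"rx": 0,"ry": 0,"rz": 0,"fingers": 0.2}
    - {"x": 0,"y": 0,"z": 0.0008,"rx": 0,"ry": 0,"rz": 0,"fingers": 0.2}
    - {"x": 0,"y": 0,"z": 0.0008,"rx": 0,"ry": 0,"rz": 0,"fingers": 0.2}
    - {"x": 0,"y": 0,"z": 0.0008,"rx": 0,"ry": 0,"rz": 0,"fingers": 0.2}
    - {"x": 0,"y": 0,"z": 0.0008,"rx": 0,"ry": 0,"rz": 0,"fingers": 0.2}
    - {"x": 0,"y": 0,"z": 0.0008,"rx": 0,"ry": 0,"rz": 0,"fingers": 0.2}
    - {"x": 0,"y": 0,"z": 0.0008,"rx": 0,"ry": 0,"rz": 0,"fingers": 0.2}
    - {"x": 0,"y": 0,"z": 0.0008,"rx": 0,"ry": 0,"rz": 0,"fingers": 0.2}
    - {"x": 0,"y": 0,"z": 0.0008,"rx": 0,"ry": 0,"rz": 0,"fingers": 0.2}
    - {"x": 0,"y": 0,"z": 0.0008,"rx": 0,"ry": 0,"rz": 0,"fingers": 0.2}

```text
time: 17.6
ee_pos: [0.426, 0.077, 0.2224]
eef_rot: [0.04, 0.965, -0.011, 0.259]
ft_force: [-2.1, 1.5, 2.9]
width: 0.0269
```

```bash
python3 - <<'E'
from h import *
pst();cs=viewer.camera('scene');pst();cv2.imwrite('pics/s10z.png',cv2.resize(cs['color'][120:290,180:380,::-1],None,fx=3.5,fy=3.5,interpolation=cv2.INTER_CUBIC))
c=viewer.camera('wrist');save(c,'w10.png');P=cloud(c);s=monitor.read_state()
T=R.from_quat(s['eef_rot']).inv().apply((P-s['ee_pos']).reshape(-1,3))
from scipy.optimize import least_squares
q=T[(np.hypot(T[:,0],T[:,1])<.032)&(T[:,2]>.0)&(T[:,2]<.15)]
for a in(.08,.10,.11,.12,.13):
    k=q[(q[:,2]>a)&(q[:,2]<a+.01)]
    if len(k)>15: print(a,len(k),least_squares(lambda t:np.hypot(k[:,0]-t[0],k[:,1]-t[1])-t[2],[0,0,.014],loss='soft_l1',f_scale=.001).x)
E
```

```text
t 17.6 tip n 0.0048 u 0.0001 y 0.0004 ang [-0.0205 -0.0325 -0.0195] F.n 3.67 [-2.1306  1.482   2.9384] [0.1581 0.4478 0.0637] 0.02689601533220177 [-0.4546 -0.328  -0.0001  2.3561  0.4115  0.6951  0.7708]
t 17.65 tip n 0.0048 u 0.0000 y 0.0004 ang [-0.0199 -0.0284 -0.0182] F.n 5.37 [-2.7228  0.0649  4.6341] [0.1655 0.4516 0.0845] 0.026832329626575425 [-0.4546 -0.328  -0.0002  2.3561  0.4114  0.6951  0.7708]
0.08 213 [-0.0001 -0.0002  0.0141]
0.1 682 [-0.0001 -0.0001  0.0195]
0.11 455 [ 0.0004 -0.0001  0.0223]
0.12 83 [-0.0002 -0.0001  0.0234]
0.13 115 [-0.0003 -0.      0.022 ]
```

View pics/s10z.png

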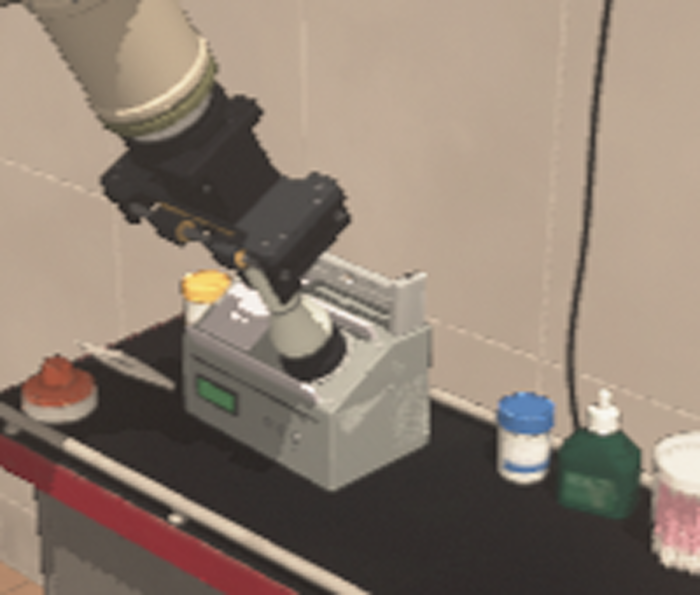

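Request:
drive_tool:
  plan:
    - {"x": 0,"y": 0,"z": 0,"rx": 0,"ry": 0,"rz": 0,"fingers": 0.2}
    - {"x": 0,"y": 0,"z": 0,"rx": 0,"ry": 0,"rz": 0,"fingers": 0.2}
    - {"x": 0,"y": 0,"z": 0,"rx": 0,"ry": 0,"rz": 0,"fingers": 0.2}
    - {"x": 0,"y": 0,"z": 0,"rx": 0,"ry": 0,"rz": 0,"fingers": 0.2}
    - {"x": 0,"y": 0,"z": 0,"rx": 0,"ry": 0,"rz": 0,"fingers": 0.2}
    - {"x": 0,"y": 0,"z": 0,"rx": 0,"ry": 0,"rz": 0,"fingers": 0.2}
    - {"x": 0,"y": 0,"z": 0,"rx": 0,"ry": 0,"rz": 0,"fingers": 0.2}
    - {"x": 0,"y": 0,"z": 0,"rx": 0,"ry": 0,"rz": 0,"fingers": 0.2}
    - {"x": 0,"y": 0,"z": 0,"rx": 0,"ry": 0,"rz": 0,"fingers": 0.2}
    - {"x": 0,"y": 0,"z": 0,"rx": 0,"ry": 0,"rz": 0,"fingers": 0.2}
    - {"x": 0,"y": 0,"z": 0,"rx": 0,"ry": 0,"rz": 0,"fingers": 0.2}
    - {"x": 0,"y": 0,"z": 0,"rx": 0,"ry": 0,"rz": 0,"fingers": 0.2}

```text
time: 19.2
ee_pos: [0.426, 0.077, 0.2223]
eef_rot: [0.04, 0.965, -0.011, 0.259]
ft_force: [-2.2, 0.8, 4.0]
width: 0.027
```

```bash
python3 - <<'E'
from h import *
pst()
E
```

```text
t 19.2 tip n 0.0048 u 0.0000 y 0.0003 ang [-0.0153 -0.0271 -0.0151] F.n 4.57 [-2.2093  0.7879  3.9696] [0.2272 0.3355 0.1561] 0.026991093704212148 [-0.4545 -0.328  -0.0001  2.3561  0.4115  0.6952  0.7708]
```

Request:
drive_tool:
  plan:
    - {"x": 0,"y": 0,"z": -0.005,"rx": 0,"ry": 0,"rz": 0,"fingers": 0.2}
    - {"x": 0,"y": 0,"z": -0.015,"rx": 0,"ry": 0,"rz": 0,"fingers": 0.2}
    - {"x": 0,"y": 0,"z": -0.035,"rx": 0,"ry": 0,"rz": 0,"fingers": 0.2}
    - {"x": 0,"y": 0,"z": -0.06,"rx": 0,"ry": 0,"rz": 0,"fingers": 0.2}
    - {"x": 0,"y": 0,"z": -0.06,"rx": 0,"ry": 0,"rz": 0,"fingers": 0.2}

```text
time: 19.82
ee_pos: [0.3958, 0.0796, 0.2754]
eef_rot: [0.04, 0.965, -0.01, 0.26]
ft_force: [0.6, -0.1, -1.2]
width: 0.027
```

```bash
python3 - <<'E'
from h import *
pst()
rel([.4348,-.1232,.22],down(np.radians(85.25)))
rel([.4348,-.1232,.28],down(np.radians(85.25)))
E
```

```text
t 19.825 tip n 0.0659 u 0.0006 y 0.0005 ang [-0.0742 -0.1233  0.0036] F.n -1.36 [ 0.6065 -0.1067 -1.2138] [0.0861 0.8541 0.0223] 0.027002926368139907 [-0.4739 -0.4676 -0.0292  2.327   0.3546  0.8638  0.8103]
xyz [-0.0205 -0.1989  0.0757] rot [ 0.0002  0.0837 -0.    ]
xyz [-0.0506 -0.1988  0.0238] rot [ 0.0002  0.0837 -0.    ]
```

Request:
drive_tool:
  plan:
    - {"x": -0.025,"y": -0.05,"z": 0.0,"rx": 0,"ry": 0.02,"rz": 0,"fingers": 0.2}
    - {"x": -0.045,"y": -0.1,"z": 0.01,"rx": 0,"ry": 0.045,"rz": 0,"fingers": 0.2}
    - {"x": -0.0505,"y": -0.15,"z": 0.02,"rx": 0,"ry": 0.07,"rz": 0,"fingers": 0.2}
    - {"x": -0.0505,"y": -0.199,"z": 0.024,"rx": 0,"ry": 0.0837,"rz": 0,"fingers": 0.2}
    - {"x": -0.0505,"y": -0.199,"z": 0.024,"rx": 0,"ry": 0.0837,"rz": 0,"fingers": 0.2}
    - {"x": -0.0505,"y": -0.199,"z": 0.024,"rx": 0,"ry": 0.0837,"rz": 0,"fingers": 0.2}
    - {"x": -0.0505,"y": -0.199,"z": 0.024,"rx": 0,"ry": 0.0837,"rz": 0,"fingers": 0.2}
    - {"x": -0.0505,"y": -0.199,"z": 0.024,"rx": 0,"ry": 0.0837,"rz": 0,"fingers": 0.2}

```text
time: 20.82
ee_pos: [0.435, -0.1227, 0.2788]
eef_rot: [0.041, 0.999, 0.0, -0.001]
ft_force: [0.1, -0.7, -1.3]
width: 0.0266
```

```bash
python3 - <<'E'
from h import *
rel([.4348,-.1232,.1476],down(np.radians(85.25)));s=monitor.read_state();print(s['ft_force'])
E
```

```text
xyz [-0.     -0.0006  0.1312] rot [ 0.0001 -0.0002  0.0002]
[ 0.0937 -0.7374 -1.2915]
```

Request:
drive_tool:
  plan:
    - {"x": 0,"y": 0,"z": 0.04,"rx": 0,"ry": 0,"rz": 0,"fingers": 0.2}
    - {"x": 0,"y": 0,"z": 0.08,"rx": 0,"ry": 0,"rz": 0,"fingers": 0.2}
    - {"x": 0,"y": 0,"z": 0.11,"rx": 0,"ry": 0,"rz": 0,"fingers": 0.2}
    - {"x": 0,"y": 0,"z": 0.122,"rx": 0,"ry": 0,"rz": 0,"fingers": 0.2}
    - {"x": 0,"y": 0,"z": 0.129,"rx": 0,"ry": 0,"rz": 0,"fingers": 0.2}
    - {"x": 0,"y": 0,"z": 0.129,"rx": 0,"ry": 0,"rz": 0,"fingers": 0.2}
    - {"x": 0,"y": 0,"z": 0.129,"rx": 0,"ry": 0,"rz": 0,"fingers": 0.2}

```text
time: 21.7
ee_pos: [0.4354, -0.1235, 0.1506]
eef_rot: [0.041, 0.999, 0.0, -0.0]
ft_force: [0.2, -0.8, -2.2]
width: 0.0272
```

```bash
python3 - <<'E'
from h import *
rel([.4348,-.1232,.1466],down(np.radians(85.25)));s=monitor.read_state();print(s['ft_force'])
E
```

```text
xyz [0.0006 0.0002 0.004 ] rot [ 0.0001 -0.0001 -0.    ]
[ 0.1867 -0.8477 -2.1626]
```

Request:
drive_tool:
  plan:
    - {"x": 0,"y": 0,"z": 0.0015,"rx": 0,"ry": 0,"rz": 0,"fingers": 0.2}
    - {"x": 0,"y": 0,"z": 0.003,"rx": 0,"ry": 0,"rz": 0,"fingers": 0.2}
    - {"x": 0,"y": 0,"z": 0.004,"rx": 0,"ry": 0,"rz": 0,"fingers": 0.2}
    - {"x": 0,"y": 0,"z": 0.004,"rx": 0,"ry": 0,"rz": 0,"fingers": 0.2}

```text
time: 22.2
ee_pos: [0.435, -0.1234, 0.1459]
eef_rot: [0.042, 0.999, 0.0, -0.001]
ft_force: [0.2, 0.6, 1.7]
width: 0.027
```

Request:
drive_tool:
  plan:
    - {"x": 0,"y": 0,"z": -0.0007,"rx": 0,"ry": 0,"rz": 0,"fingers": 0.2}
    - {"x": 0,"y": 0,"z": -0.0007,"rx": 0,"ry": 0,"rz": 0,"fingers": 0.2}
    - {"x": 0,"y": 0,"z": -0.0007,"rx": 0,"ry": 0,"rz": 0,"fingers": 0.35}
    - {"x": 0,"y": 0,"z": -0.0007,"rx": 0,"ry": 0,"rz": 0,"fingers": 0.5}
    - {"x": 0,"y": 0,"z": -0.0007,"rx": 0,"ry": 0,"rz": 0,"fingers": 0.8}
    - {"x": 0,"y": 0,"z": -0.0007,"rx": 0,"ry": 0,"rz": 0,"fingers": 0.8}
    - {"x": 0,"y": 0,"z": -0.0007,"rx": 0,"ry": 0,"rz": 0,"fingers": 0.8}
    - {"x": 0,"y": 0,"z": -0.0007,"rx": 0,"ry": 0,"rz": 0,"fingers": 0.8}

```text
time: 23.2
ee_pos: [0.4348, -0.1234, 0.1464]
eef_rot: [0.041, 0.999, 0.0, -0.001]
ft_force: [-0.5, 0.4, 0.5]
width: 0.0674
```

Now I'll rise clear and look.

Request:
drive_tool:
  plan:
    - {"x": 0,"y": 0,"z": -0.03,"rx": 0,"ry": 0,"rz": 0,"fingers": 0.8}
    - {"x": 0,"y": 0,"z": -0.07,"rx": 0,"ry": 0,"rz": 0,"fingers": 0.8}
    - {"x": 0,"y": 0,"z": -0.12,"rx": 0,"ry": 0,"rz": 0,"fingers": 0.8}
    - {"x": 0,"y": 0.06,"z": -0.17,"rx": 0,"ry": 0,"rz": 0,"fingers": 0.8}
    - {"x": 0,"y": 0.12,"z": -0.2,"rx": 0,"ry": 0,"rz": 0,"fingers": 0.8}
    - {"x": 0,"y": 0.12,"z": -0.2,"rx": 0,"ry": 0,"rz": 0,"fingers": 0.8}
    - {"x": 0,"y": 0.12,"z": -0.2,"rx": 0,"ry": 0,"rz": 0,"fingers": 0.8}

```text
time: 24.08
ee_pos: [0.4453, -0.0035, 0.3464]
eef_rot: [0.041, 0.999, -0.0, -0.001]
ft_force: [-0.8, -0.7, 0.1]
width: 0.0697
```

```bash
python3 - <<'E'
from h import *
from scipy.optimize import least_squares
c=viewer.camera('wrist');save(c,'w11.png');P=cloud(c);cs=viewer.camera('scene');cv2.imwrite('pics/s11z.png',cv2.resize(cs['color'][150:320,170:410,::-1],None,fx=3,fy=3,interpolation=cv2.INTER_CUBIC))
z=P[...,2];q=P[(abs(P[...,0]-.43)<.05)&(abs(P[...,1]+.12)<.05)&(z>.02)&(z<.16)]
for a,b2 in((.02,.035),(.06,.09),(.09,.128)):
    k=q[(q[:,2]>a)&(q[:,2]<b2)];rr=.014 if a>.05 else .0225
    f=least_squares(lambda t:np.hypot(k[:,0]-t[0],k[:,1]-t[1])-rr,[.43,-.115],loss='soft_l1',f_scale=.001);print(a,len(k),f.x)
print(q.max(0))
L=Rl.inv().apply((P-O).reshape(-1,3))
w=(abs(L[:,1]-.04)<.0025)&(L[:,0]>-.02)&(L[:,0]<.045)&(L[:,2]>.1);a=L[w];a=a[a[:,0].argsort()];print((a[::max(1,len(a)//25),[0,2]]*1000).round().astype(int).tolist())
kn=(abs(L[:,0]+.007)<.012)&(abs(L[:,2]-.158)<.013)&(abs(L[:,1])<.085);print('knob',kn.sum(),L[kn].mean(0) if kn.any() else 0)
E
```

```text
0.02 137 [ 0.4347 -0.1231]
0.06 185 [ 0.4351 -0.1236]
0.09 296 [ 0.4352 -0.1235]
[ 0.4577 -0.1     0.1407]
[[-20, 116], [-19, 117], [-17, 154], [-17, 155], [-16, 157], [-16, 120], [-16, 161], [-15, 159], [-14, 119], [-14, 162], [-14, 163], [-13, 164], [-12, 120], [-12, 162], [-11, 121], [-10, 123], [-8, 123], [-7, 125], [-5, 124], [-3, 123], [-1, 125], [0, 124], [2, 123], [4, 124], [6, 123], [8, 124]]
knob 144 [-0.0132  0.0376  0.1587]
```

View pics/w11.png

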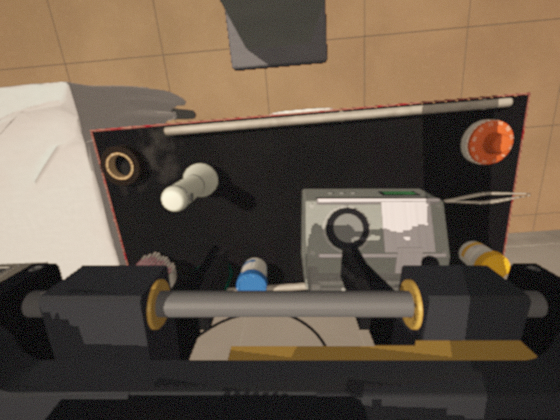

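View pics/s11z.png

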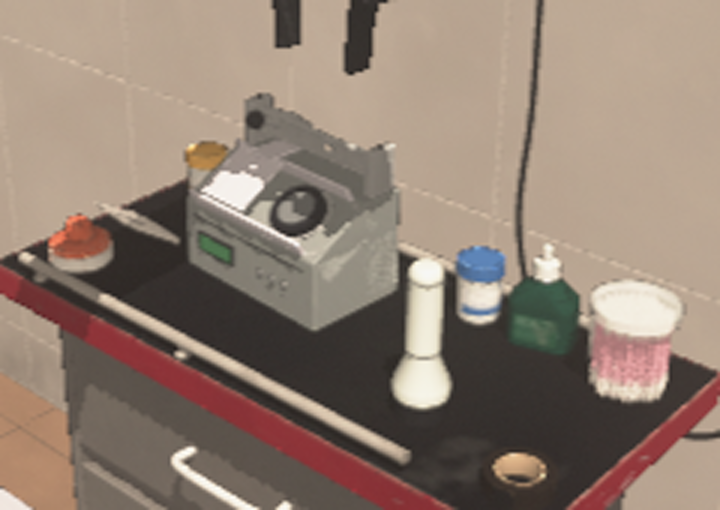

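```bash
python3 - <<'E'
from h import *
print(workorder.close_job())
E
```

```text
the job is handed in; nothing more can be done
None
```

The job is done and handed in at about 24 s of the 72 s allowed. No verdict was given.

- **Shutter:** I lifted the bolt handle, slid it about 70 mm along the guide rod and lowered it into the open notch. The last picture shows the pad uncovered. The last wrist scan found the knob at the logger's y ≈ +38 to 40 mm with its top near z = 164 mm, the same height as at the start, so the handle is down.
- **Reading:** I pressed the reader along the slope's normal, on the pad centre to within about 0.5 mm and 0.1°. By position the nose went about 5 mm in, and the force was about 6 N, which agrees. I held it there for about 3 s. Single force readings varied by about 1 N either way. One early reading, about 4.5 N at an estimated 1.7 mm, was higher than expected, but the readings at full depth matched.
- **Reader:** It stands upright at its original spot, (0.435, -0.123) m, with its axis vertical to within 0.5 mm. The robot is clear of everything.
- **Other things:** They look unmoved in the last scene and wrist pictures. I did not re-measure each one.
- **Network error:** The networks' first position for the knob was about 25 mm off. I used the position from two wrist views instead.

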